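Swing the bench lamp aside, clear the mat and set the old case under the light

TASK

First swing the yellow bench lamp off the cutting mat, back to its parking stop at the left, and only then put everything left lying on the mat into the wooden tray, each on its floor and none stacked. When the mat is clear, stand the old leather case upright in the middle of the mat, its long side parallel to the mat's long sides, and last swing the lamp back so that its head is right over the case. Grip the glass jar and the old case gently (a light squeeze, about 30 N a finger), and leave the brush pot, the metal angle and the paint can where they are.

Things in the scene. Friction and masses are not known exactly. Their poses are not given: they have to be found in the camera images.
- lamp_arm (a joint): Yellow bench lamp's arm on its vertical column, rad. 0 = parked at its stop at the robot's left, clear of the mat; grows as it swings anticlockwise seen from above, over the mat, to a stop at 1.8. Hinge axis: upright, 320 mm inwards of lamp_knob. Stiff: stays where it is left; needs about 1 to 2 N at the knob. Up to 0.25 counts as parked.
- lamp_knob (a point): Point on the black upright round knob (28 mm thick, 50 mm tall, from 235 to 285 mm above the table) on top of the lamp's head: on its axis, 265 mm above the table, Pinch it from above. x points outwards along the arm, z up: the hinge axis is at x = -320 mm, under it a fixed foot 110 mm across, beyond the mat to the left. Arm and head sweep at 200 to 238 mm.
- lamp_under (a point): Centre of the underside of the lamp's head (box 240 mm long, 72 mm wide, 32 mm thick), 200 mm above the table, 320 mm from the hinge axis. x points outwards along the arm, y across it, z up.
- mat: Green cutting mat, fixed, 320 mm (x) by 340 mm (y, the long sides), 3 mm thick; origin at the centre of its underside, on the table.
- tray: Dark wooden open tray, fixed, 256 mm (x) by 276 mm (y) outside, 45 mm high, walls 8 mm, floor 8 mm thick; origin at the centre of its underside. At the robot's right.
- jar: Square glass jar with metal lid, 56 x 56 mm, 80 mm tall, 0.22 kg; the lid (top 16 mm) is 50 x 50 mm. Fragile: squeeze below about 40 N a finger. Origin at the centre of its underside, z up. Lies on the mat at the start; may be absent (None).
- tin: Flat upright white tin, 40 mm (x) by 60 mm (y), 74 mm tall plus an 8 mm cap, 0.12 to 0.35 kg. Origin at the centre of its underside, z up. Lies on the mat at the start; may be absent (None).
- block: Wooden sanding block with cork sole, 50 mm (x) by 80 mm (y), 35 mm high, 0.1 kg. Origin at the centre of its underside, z up. Lies on the mat at the start; may be absent (None).
- pot: Low round metal wax pot, 64 mm across, 36 mm high, 0.15 kg. Origin at the centre of its underside, z up. Lies on the mat at the start; may be absent (None).
- weight: Dark steel bench weight, 45 mm (x) by 68 mm (y), 30 mm high, with a small round brass knob (20 mm across) on top, 52 mm high in all, 0.45 kg. Origin at the centre of its underside, z up. Lies on the mat at the start; may be absent (None).
- case: Old red leather case standing on edge, 60 mm (x) by 164 (y), 100 tall, 0.38 to 0.77 kg. On top a carrying handle: a straight bar along y, 14 mm thick, 100 long, on posts 90 mm apart, centre 135 mm above the underside, 28 mm free below it. Fragile: squeeze below about 40 N a finger. Origin: centre of its underside, z up. Starts off the mat, at the robot's left.
- brush_pot: Bystander: steel pot of brushes, 72 mm across, about 170 mm tall, beyond the mat.
- angle: Bystander: aluminium angle piece, 140 mm long, 40 mm high, to the right, beyond the mat and tray.
- paint_can: Bystander: paint can, 80 mm across, 85 mm tall, beyond the parked lamp.
There are look-alikes about, which are no part of the job. What is shaped like the case but green or purple is not meant. Leave any purple look-alike of the tin alone.

How it is judged:
On the way, in this order (a step that is already met when the one before it is completed fails the run):
1. the lamp is swung back clear of the mat (joint below 0.25) (value of joint lamp_arm below 0.25 rad), for 0.2 s.
2. everything left on the mat is in the tray, the lamp still clear (x of jar in the frame of tray between -0.118 and 0.118 m and y of jar in the frame of tray between -0.128 and 0.128 m and z of each of jar, tin, block, pot, weight in the frame of tray below 0.05 m and linear speed of each of jar, tin, block, pot, weight below 0.03 m/s and x of tin in the frame of tray between -0.118 and 0.118 m and y of tin in the frame of tray between -0.128 and 0.128 m and x of block in the frame of tray between -0.118 and 0.118 m and y of block in the frame of tray between -0.128 and 0.128 m and x of pot in the frame of tray between -0.118 and 0.118 m and y of pot in the frame of tray between -0.128 and 0.128 m and x of weight in the frame of tray between -0.118 and 0.118 m and y of weight in the frame of tray between -0.128 and 0.128 m and value of joint lamp_arm below 0.25 rad), for 0.2 s.
3. the case stands in the middle of the mat, parallel to its long sides (horizontal distance between case and mat below 0.03 m and height (world z) of case below 0.012 m and angle between case's own z axis and vertical below 0.1 rad and angle between the y axis of case and the y axis of mat, either way round below 0.2 rad and linear speed of case below 0.02 m/s), for 0.2 s.
4. the lamp's head is over the case (all of step 3 and y of case in the frame of lamp_under between -0.04 and 0.04 m and x of case in the frame of lamp_under between -0.1 and 0.1 m and velocity of joint lamp_arm between -0.05 and 0.05 rad/s), for 0.2 s.
At the end, for the whole second after the job is handed in: Everything from the mat rests on the tray's floor; the case stands upright on the mat within 30 mm of its centre and 0.2 rad of parallel; the case's centre is within 40 mm of the lamp head's centre line and 100 mm of its middle along it; all at rest (all of step 4 and x of jar in the frame of tray between -0.118 and 0.118 m and y of jar in the frame of tray between -0.128 and 0.128 m and z of each of jar, tin, block, pot, weight in the frame of tray below 0.05 m and linear speed of each of jar, tin, block, pot, weight below 0.03 m/s and x of tin in the frame of tray between -0.118 and 0.118 m and y of tin in the frame of tray between -0.128 and 0.128 m and x of block in the frame of tray between -0.118 and 0.118 m and y of block in the frame of tray between -0.128 and 0.128 m and x of pot in the frame of tray between -0.118 and 0.118 m and y of pot in the frame of tray between -0.128 and 0.128 m and x of weight in the frame of tray between -0.118 and 0.118 m and y of weight in the frame of tray between -0.128 and 0.128 m); the robot touches nothing.
It fails at once if the glass jar squeezed or pressed by the fingers with more than 90 N in all (both fingers together) (contact force between the fingers and jar above 90 N).
It fails at once if the old case squeezed or pressed by the fingers with more than 90 N in all (both fingers together) (contact force between the fingers and case above 90 N).
It fails at once if a bystander (brush pot, angle, paint can) moved by more than 30 mm (distance of any of brush_pot, angle, paint_can from where it was at the start of the episode above 0.03 m).
Of jar, tin, block, pot, weight only 3 to 5 are there at a start; the rules pass over those that are not, and their reading is None.
At some moment in a run one of jar, tin, block, pot, weight, case may be knocked a few centimetres aside while the robot is not near it.
Once in a run the grip may slacken for a moment while it holds something.
It also fails if it takes over 210 s, if anything falls off the work surface, if the arm or the gripper's body presses on something with over 40 N, if the wrist force passes 120 N, or if a joint passes its speed limit or range.

ROBOT

A 6-joint arm with a two-finger parallel gripper is mounted at the origin on the work surface. World frame = base frame: x ahead of the robot, y to its left, z up, the work surface at z = 0. Lengths are in m, angles in rad, forces in N, time in s.
With the tool pointing down it reaches from about 0.325 to 0.75 m from the base axis. Payload 7.6 kg.
Tool frame: the origin (TCP) lies where the fingers leave the gripper's body, on its centre line; the fingertips stand 73 mm ahead of it and the grasp point (between the pads) lies 54 mm ahead of it; z points along the fingers, y is the line along which they close (so a half turn about z gives the same grasp; the last joint's range is limited). The gripper opens to 85 mm and grips with 20 to 120 N. Pads are 22 mm wide; open, the fingers measure 114 mm over their backs; the gripper's body (76 mm by 85 mm) begins 54 mm behind the grasp point. The pads swing forward as they close: fully open they stand 13 mm farther back than shut.
Start: joints at [1.13, 0.052, 1.401, -0, 1.689, -0.07], TCP at [0.19, 0.489, 0.304] pointing down, gripper open.
Joint ranges: [-2.9, 2.9], [-0.91, 2.17], [0.12, 2.37], [-1.06, 4.2], [0.26, 2.73], [-2.93, 2.93]. Speed limits (rad/s): [2.57, 2.57, 3.01, 3.14, 3.14, 3.14].

INTERFACE

Orientations are given as a unit quaternion [w, x, y, z].
In Python, from rig import sensors, snapshot, camera_model, sign_off gives the robot as it stands.
- The arm moves only by the shell command python3 -m inch 'ROWS'. ROWS is JSON, a list of rows, each an object of numbers: "claw": the finger opening in mm, from 0 to 85.4; "tx", "ty", "tz": the shift along the tool's x, y, z normalised to -1 to 1, where 1 is 0.3 m; "wx", "wy", "wz": the turn, a rotation vector about the tool's x, y, z normalised to -1 to 1, where 1 is 120 degrees. A call has 1 to 12 rows; each row is the pose to reach, as a shift and turn from the pose commanded when the call began, along the tool's axes at that moment; what a row does not reach only later rows make up. A row lasts 1/10 s, in which the tool goes at most 50 mm and 8.59 degrees, less where a joint would pass 70% of its speed; a pose out of reach is approached as far as the arm can. A call with a number of a shift or a turn outside -1 to 1 is refused whole. A call with a gripper value outside its range is refused whole. The fingers move at their own pace and stop on an object; the grip force is fixed at half the most. Time passes only in rows, so rows that repeat a pose let the fingers close. It gives the time, the measured TCP pose, the force, the opening and the grip force at its end, in the units of the state.
- sensors.observe(): the state, without advancing time (a new reading comes with each control period).
- snapshot(name): name is "scene" or "top" or "wrist"; returns (picture, depth): 480x640x3 uint8, red, green, blue; 480x640 float32, m along the optical axis (not along the pixel's ray), 0 where there is no reading.
- camera_model(name): a dict with "fovy" (degrees; the focal length in pixels is half the picture's height over the tangent of half this angle, whatever the lens; pixels are square), "cx", "cy" (the principal point, pixels), "k1" (the pictures are not rectified: a ray, as slopes to the right and down, at radius r is drawn at 1 + k1 r^2 times it, then the intrinsics apply), "extrinsics" (4x4, takes a point from camera to world coordinates); the wrist camera has in their place "T_tool_cam" (4x4, takes a point from camera to tool coordinates, whose origin is the TCP and whose axes are the flange's). Camera axes: x right, y down, z forward; pixel columns grow to the right and rows downward; lengths in m; the calibration is good to about 2 mm. A picture is of the moment at which its call begins: read the wrist's pose just before it. camera_model takes no time and is no camera call.
- sign_off(): hands the job in; it is judged then, once.
The state is a dict: "t": time; "joint_pos": joint angles; "qvel": joint speeds; "effort": joint torques, N m; "ee_pos": TCP position; "tcp_rot": TCP orientation; "force": force on the tool from outside, world axes, zero at the start; "wrist_torque": the same for the moment, N m; "grip_width": finger opening in m; "grasp_force": force on a finger pad.
Only numpy, scipy, OpenCV 4.12 (cv2) and the standard library are available. Lean on these libraries where they do the work, as an engineer would, in place of code of your own. Each camera call takes 0.05 s, during which the arm holds its last target. There are 200 camera calls.

## Working session

There is one attempt and no reset: what is moved stays moved. The work goes in short steps, Python scripts to look and compute and a shell command to move; the robot and the scene stay as the last step left them, time stands still between calls to the robot, and variables do not carry over. Pictures are saved under pics/ and viewed, at most 14 in all, crops included, and the job is handed in when it is done.

```bash
mkdir -p pics; ls
cat > h.py <<'E'
import numpy as np, cv2, json
from rig import sensors, snapshot, camera_model
from scipy.spatial.transform import Rotation as R
def toolT():
    s=sensors.observe(); w,x,y,z=s["tcp_rot"]; T=np.eye(4); T[:3,:3]=R.from_quat([x,y,z,w]).as_matrix(); T[:3,3]=s["ee_pos"]; return T
def shot(name):
    T=toolT(); p,d=snapshot(name); m=camera_model(name)
    E=np.array(m["extrinsics"]) if "extrinsics" in m else T@np.array(m["T_tool_cam"])
    return p,d,m,E
def K(m): 
    f=240/np.tan(np.radians(m["fovy"])/2); return np.array([[f,0,m["cx"]],[0,f,m["cy"]],[0,0,1.]]),np.array([m["k1"],0,0,0,0])
def cloud(d,m,E):
    k,D=K(m); v,u=np.mgrid[0:480,0:640]; r=cv2.undistortPoints(np.stack([u,v],-1).reshape(-1,1,2).astype(np.float64),k,D).reshape(480,640,2)
    P=np.dstack([r[...,0]*d,r[...,1]*d,d]); W=P@E[:3,:3].T+E[:3,3]; W[d==0]=np.nan; return W
def plane(uv,z,m,E):
    k,D=K(m); r=cv2.undistortPoints(np.array(uv,float).reshape(-1,1,2),k,D).reshape(-1,2)
    d=np.c_[r,np.ones(len(r))]@E[:3,:3].T; t=(z-E[2,3])/d[:,2]; return E[:3,3]+d*t[:,None]
def save(n,p): cv2.imwrite("pics/"+n+".png",p[...,::-1])
def go(gx,gy,gz,yaw=None):
    """grasp point target (world), yaw = angle of tool y axis (closing line) ; prints row numbers for pointing down"""
    T=toolT(); Rn=T[:3,:3]
    if yaw is None: yaw=np.arctan2(Rn[1,1],Rn[0,1])
    cur=np.arctan2(Rn[1,1],Rn[0,1]); yaw=cur+(yaw-cur+np.pi/2)%np.pi-np.pi/2
    y=np.array([np.cos(yaw),np.sin(yaw),0]); z=np.array([0,0,-1.]); x=np.cross(y,z); Rt=np.c_[x,y,z]
    p=np.array([gx,gy,gz])+[0,0,.054]; dp=Rn.T@(p-T[:3,3]); w=(R.from_matrix(Rn.T@Rt)).as_rotvec()
    print("t",np.round(dp/.3,3),"w",np.round(np.degrees(w)/120,3),"dist",np.round(np.linalg.norm(dp),3),"yaw",round(np.degrees(yaw),1),"rows",int(np.ceil(max(np.linalg.norm(dp)/.05,np.degrees(np.linalg.norm(w))/8.59))), "j6",round(sensors.observe()["joint_pos"][5],2))
E
python3 - <<'E'
from h import *
print(sensors.observe())
for n in("scene","top"):
    p,d,m,E=shot(n); save(n+"0",p); np.savez("pics/%s0.npz"%n,p=p,d=d,E=E); print(n,m["fovy"],np.round(E,3).tolist())
print(toolT().round(3))
E
```

```text
pics
{'t': 0.0, 'joint_pos': array([ 1.12971948e+00,  5.27981871e-02,  1.40171278e+00,  5.82521087e-07,
        1.68860143e+00, -7.02744210e-02]), 'qvel': array([-5.40374297e-04, -1.20418000e-04, -6.31289189e-04, -4.34558447e-05,
        5.85981116e-04, -1.01320456e-03]), 'effort': array([-1.24561728e-03, -3.81674016e+01, -3.60178900e+01, -1.44099772e-04,
        6.34445678e-03,  9.90668582e-06]), 'ee_pos': array([0.19012651, 0.48916254, 0.30309857]), 'tcp_rot': array([-1.92450578e-04,  1.84340800e-01,  9.82862092e-01, -7.35096422e-04]), 'force': array([0.15155196, 0.25922189, 0.29171622]), 'wrist_torque': array([ 0.03997894,  0.02536969, -0.05910971]), 'grasp_force': 0.0, 'grip_width': 0.08515765156953702}
scene 52.558788258451536 [[-0.463, 0.6, -0.653, 1.302], [0.886, 0.331, -0.323, 0.541], [0.022, -0.728, -0.685, 1.027], [0.0, 0.0, 0.0, 1.0]]
top 42.52820108061697 [[-0.007, -0.982, 0.189, 0.198], [-1.0, 0.008, 0.005, 0.155], [-0.007, -0.189, -0.982, 1.676], [0.0, 0.0, 0.0, 1.0]]
[[-0.932  0.362 -0.001  0.19 ]
 [ 0.362  0.932 -0.001  0.489]
 [ 0.    -0.001 -1.     0.303]
 [ 0.     0.     0.     1.   ]]
```

View pics/scene0.png

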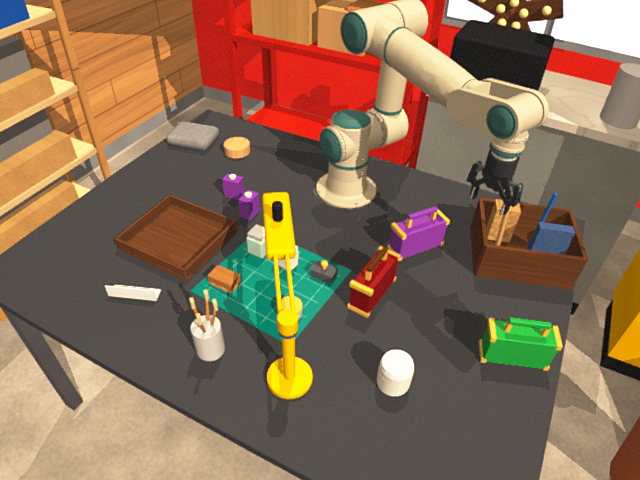

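View pics/top0.png

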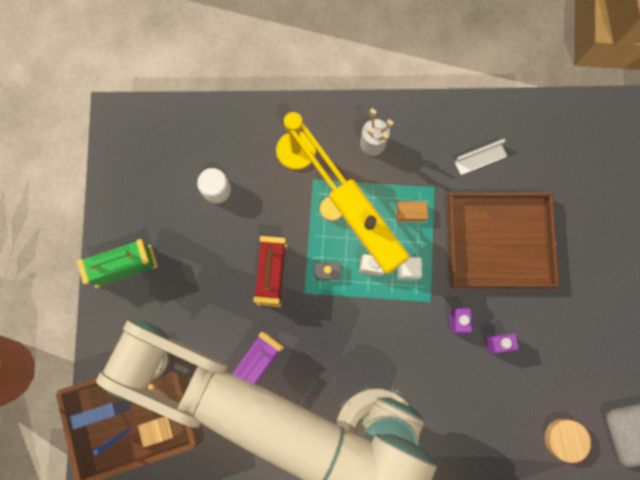

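The scene shows the lamp over the mat. In the top view I see the knob at about (371,222), the pot (332,208), block (412,210), weight (327,270), tin (372,264), jar (410,267), red case (270,270) and tray (502,240). All five items are present.

```bash
python3 - <<'E'
from h import *
z=np.load("pics/top0.npz");m=camera_model("top");E=z["E"];W=cloud(z["d"],m,E);p=z["p"]
def q(n,uv,h): print(n,plane(uv,h,m,E)[:,:2].round(3).tolist())
q("knob",[(371,222)],.285)
q("mat",[(313,180),(435,186),(431,300),(306,297)],.003)
q("tray top",[(448,193),(553,193),(557,287),(451,287)],.045)
q("foot",[(296,152)],.01);q("column top",[(293,121)],.3)
q("brush",[(375,140)],.1)
hsv=cv2.cvtColor(p,cv2.COLOR_RGB2HSV)
def box(n,uv,r,lo,hi):
    M=np.zeros((480,640),bool);M[uv[1]-r:uv[1]+r,uv[0]-r:uv[0]+r]=1
    M&=(W[...,2]>lo)&(W[...,2]<hi); Q=W[M]
    (c,s,a)=cv2.minAreaRect((Q[:,:2]*1000).astype(np.float32)); print(n,M.sum(),np.round(c),np.round(s),round(a,1),"z",np.percentile(Q[:,2],[5,50,95]).round(3))
box("pot",(332,208),16,.025,.045);box("block",(412,210),22,.025,.045);box("weight",(327,270),18,.02,.04)
box("tin",(372,264),16,.06,.09);box("jar",(412,267),16,.07,.09);box("case",(270,270),38,.085,.11);box("casehandle",(270,270),38,.125,.16);box("knob",(371,222),10,.255,.31)
E
python3 -c "
import cv2;a=cv2.imread('pics/top0.png');cv2.imwrite('pics/c1.png',cv2.resize(a[170:310,230:450],None,fx=3.6,fy=3.6,interpolation=cv2.INTER_CUBIC))"
```

```text
knob [[0.496, 0.028]]
mat [[0.679, 0.163], [0.658, -0.178], [0.34, -0.154], [0.35, 0.184]]
tray top [[0.626, -0.204], [0.623, -0.487], [0.369, -0.477], [0.37, -0.2]]
foot [[0.759, 0.21]]
column top [[0.738, 0.207]]
brush [[0.76, -0.005]]
pot 286 [583. 119.] [64. 43.] 34.6 z [0.032 0.039 0.044]
block 519 [ 580. -108.] [81. 51.] 88.9 z [0.03  0.038 0.043]
weight 366 [419. 125.] [46. 68.] 0.6 z [0.026 0.033 0.039]
tin 251 [431.   6.] [59. 41.] 80.5 z [0.066 0.078 0.087]
jar 352 [421. -92.] [51. 53.] 86.6 z [0.075 0.083 0.088]
case 1322 [414. 276.] [ 63. 171.] 84.7 z [0.094 0.101 0.107]
casehandle 230 [413. 276.] [ 15. 100.] 84.8 z [0.135 0.142 0.148]
knob 135 [500.  28.] [26. 28.] 45.3 z [0.265 0.285 0.29 ]
```

View pics/c1.png

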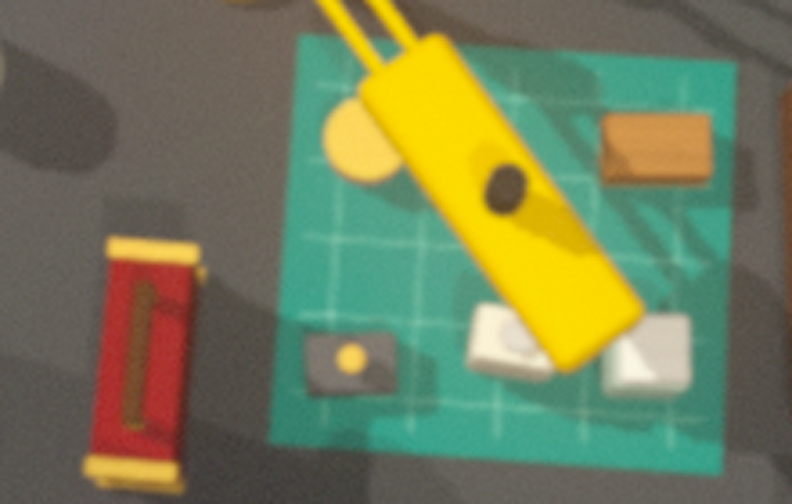

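The crop confirms all five items, and that the knob is at crop pixel (505,190). Next I'll work out the lamp's direction and plan the knob grasp.

Run:
```python
from h import *
z=np.load("pics/top0.npz");m=camera_model("top");E=z["E"];W=cloud(z["d"],m,E);p=z["p"]
hsv=cv2.cvtColor(p,cv2.COLOR_RGB2HSV)
M=np.zeros((480,640),bool);M[170:285,325:415]=1;M&=(W[...,2]>.22)&(W[...,2]<.25)
print(cv2.minAreaRect((W[M][:,:2]*1000).astype(np.float32)),np.median(W[M][:,2]))
M=np.zeros((480,640),bool);M[130:172,275:318]=1;M&=(W[...,2]>.005)&(W[...,2]<.03)&(hsv[...,1]>180)
print("foot",cv2.minEnclosingCircle((W[M][:,:2]*1000).astype(np.float32)),M.sum())
kn=np.array([.499,.028]);
for a in (215,):
  h=kn+.32*np.array([np.cos(np.radians(a-180)),np.sin(np.radians(a-180))]);print("hinge",h)
print(plane([(213,185)],.085,m,E))
go(.499,.028,.265,np.radians(125)); go(.499,.028,.365,np.radians(125))
```

```text
((520.6029663085938, 41.916748046875), (288.47491455078125, 73.69654083251953), 34.523250579833984) 0.23446830756954085
foot ((761.3217163085938, 200.21908569335938), 65.93983459472656) 836
hinge [0.76112865 0.21154446]
[[0.64357175 0.42907215 0.085     ]]
t [-1.517 -1.06  -0.052] w [-0.001 -0.    -0.469] dist 0.555 yaw 125.0 rows 12 j6 -0.07
t [-1.517 -1.06  -0.385] w [-0.001 -0.    -0.469] dist 0.567 yaw 125.0 rows 12 j6 -0.07
```

```bash
python3 -m inch '[{"tz":-0.1,"tx":-0.05,"wz":-0.05,"claw":85},{"tz":-0.35,"tx":-0.15,"ty":-0.1,"wz":-0.1},{"tx":-0.95,"ty":-0.65,"tz":-0.385,"wz":-0.47},{"tx":-0.95,"ty":-0.65,"tz":-0.385,"wz":-0.47},{"tx":-0.95,"ty":-0.65,"tz":-0.385,"wz":-0.47},{"tx":-0.95,"ty":-0.65,"tz":-0.385,"wz":-0.47},{"tx":-0.95,"ty":-0.65,"tz":-0.385,"wz":-0.47},{"tx":-0.95,"ty":-0.65,"tz":-0.385,"wz":-0.47},{"tx":-0.95,"ty":-0.65,"tz":-0.385,"wz":-0.47},{"tx":-0.95,"ty":-0.65,"tz":-0.385,"wz":-0.47},{"tx":-0.95,"ty":-0.65,"tz":-0.385,"wz":-0.47}]'
python3 -c "
from h import *
go(.499,.028,.365,np.radians(125));go(.499,.028,.265,np.radians(125))"
```

```text
t [-1.517 -1.06  -0.385] w [-0.001 -0.    -0.469] dist 0.567 yaw 125.0 rows 12 j6 -0.07
t [-1.517 -1.06  -0.052] w [-0.001 -0.    -0.469] dist 0.555 yaw 125.0 rows 12 j6 -0.07invalid input
```

```bash
python3 -m inch '[{"claw":85,"tx":-0.05,"ty":0,"tz":-0.12,"wx":0,"wy":0,"wz":-0.05},{"claw":85,"tx":-0.15,"ty":-0.1,"tz":-0.28,"wx":0,"wy":0,"wz":-0.1},{"claw":85,"tx":-0.95,"ty":-0.65,"tz":-0.385,"wx":0,"wy":0,"wz":-0.47},{"claw":85,"tx":-0.95,"ty":-0.65,"tz":-0.385,"wx":0,"wy":0,"wz":-0.47},{"claw":85,"tx":-0.95,"ty":-0.65,"tz":-0.385,"wx":0,"wy":0,"wz":-0.47},{"claw":85,"tx":-0.95,"ty":-0.65,"tz":-0.385,"wx":0,"wy":0,"wz":-0.47},{"claw":85,"tx":-0.95,"ty":-0.65,"tz":-0.385,"wx":0,"wy":0,"wz":-0.47},{"claw":85,"tx":-0.95,"ty":-0.65,"tz":-0.385,"wx":0,"wy":0,"wz":-0.47},{"claw":85,"tx":-0.95,"ty":-0.65,"tz":-0.385,"wx":0,"wy":0,"wz":-0.47},{"claw":85,"tx":-0.95,"ty":-0.65,"tz":-0.385,"wx":0,"wy":0,"wz":-0.47}]'
python3 -c "
from h import *
go(.499,.028,.365,np.radians(125));go(.499,.028,.265,np.radians(125))"
```

```text
t: 1.1
ee_pos: [0.387, 0.2011, 0.4196]
tcp_rot: [0.0, -0.299, 0.954, -0.0]
force: [-0.3, -0.4, 0.4]
grip_width: 0.0853
grasp_force: 0.0
t [ 0.023 -0.687  0.003] w [-0.     0.    -0.001] dist 0.206 yaw 125.0 rows 5 j6 -1.78
t [ 0.023 -0.687  0.336] w [-0.     0.    -0.001] dist 0.229 yaw 125.0 rows 5 j6 -1.78
```

```bash
python3 -m inch '[{"claw":60,"tx":0.023,"ty":-0.687,"tz":0,"wx":0,"wy":0,"wz":0},{"claw":60,"tx":0.023,"ty":-0.687,"tz":0,"wx":0,"wy":0,"wz":0},{"claw":60,"tx":0.023,"ty":-0.687,"tz":0,"wx":0,"wy":0,"wz":0},{"claw":60,"tx":0.023,"ty":-0.687,"tz":0,"wx":0,"wy":0,"wz":0},{"claw":60,"tx":0.023,"ty":-0.687,"tz":0,"wx":0,"wy":0,"wz":0},{"claw":60,"tx":0.023,"ty":-0.687,"tz":0.336,"wx":0,"wy":0,"wz":0},{"claw":60,"tx":0.023,"ty":-0.687,"tz":0.336,"wx":0,"wy":0,"wz":0},{"claw":60,"tx":0.023,"ty":-0.687,"tz":0.336,"wx":0,"wy":0,"wz":0},{"claw":26,"tx":0.023,"ty":-0.687,"tz":0.336,"wx":0,"wy":0,"wz":0},{"claw":26,"tx":0.023,"ty":-0.687,"tz":0.336,"wx":0,"wy":0,"wz":0},{"claw":26,"tx":0.023,"ty":-0.687,"tz":0.336,"wx":0,"wy":0,"wz":0},{"claw":26,"tx":0.023,"ty":-0.687,"tz":0.336,"wx":0,"wy":0,"wz":0}]'
python3 -c "
from h import *
go(.499,.028,.265,np.radians(125))
h=np.array([.762,.209]);T=toolT();g=T[:2,3];print(g,np.linalg.norm(g-h),np.degrees(np.arctan2(*(g-h)[::-1]))%360)
for a in range(210,70,-15):
  r=np.radians(a);p=h+.32*np.array([np.cos(r),np.sin(r)]);d=T[:3,:3].T@np.r_[p-g,0]/.3;print(a,p.round(3),np.linalg.norm(p).round(3),d.round(3))"
```

```text
t: 2.3
ee_pos: [0.4992, 0.0321, 0.323]
tcp_rot: [0.004, -0.302, 0.953, -0.001]
force: [-0.4, 0.4, 7.6]
grip_width: 0.0276
grasp_force: 44.3
t [ 0.009 -0.011  0.013] w [-0.002  0.003  0.001] dist 0.006 yaw 125.0 rows 1 j6 -2.19
[0.49917298 0.03213726] 0.3167940519091134 213.93757680083306
210 [0.485 0.049] 0.487 [ 0.007  0.073 -0.   ]
195 [0.453 0.126] 0.47 [-0.055  0.345 -0.001]
180 [0.442 0.209] 0.489 [-0.184  0.592 -0.001]
165 [0.453 0.292] 0.539 [-0.373  0.796 -0.001]
150 [0.485 0.369] 0.609 [-0.608  0.945  0.   ]
135 [0.536 0.435] 0.69 [-8.740e-01  1.028e+00  1.000e-03]
120 [0.602 0.486] 0.774 [-1.152  1.04   0.003]
105 [0.679 0.518] 0.854 [-1.424  0.978  0.005]
90 [0.762 0.529] 0.928 [-1.67   0.849  0.007]
75 [0.845 0.518] 0.991 [-1.875  0.66   0.009]
```

```bash
python3 -c "
from h import *
h=np.array([.7615,.2085]);T=toolT();g=T[:2,3]
print(sensors.observe()['force'],sensors.observe()['grasp_force'])
r0=np.linalg.norm(g-h)
for a in np.arange(210,130,-6):
  r=np.radians(a);p=h+r0*np.array([np.cos(r),np.sin(r)]);d=T[:3,:3].T@np.r_[p-g,0]/.3;print(a,p.round(3),d.round(3))"
```

```text
[-0.39656778  0.37451847  7.6442655 ] 44.28305983543396
210 [0.488 0.05 ] [-0.004  0.072 -0.   ]
204 [0.473 0.08 ] [-0.02   0.181 -0.001]
198 [0.461 0.111] [-0.047  0.288 -0.001]
192 [0.452 0.143] [-0.085  0.391 -0.001]
186 [0.447 0.175] [-0.133  0.49  -0.001]
180 [0.445 0.209] [-0.192  0.584 -0.001]
174 [0.447 0.242] [-0.26   0.67  -0.001]
168 [0.452 0.274] [-0.337  0.75  -0.001]
162 [0.461 0.306] [-0.422  0.82  -0.001]
156 [0.473 0.337] [-0.513  0.882 -0.   ]
150 [0.488 0.367] [-0.611  0.933  0.   ]
144 [0.506 0.394] [-0.713  0.974  0.001]
138 [0.527 0.42 ] [-8.200e-01  1.004e+00  1.000e-03]
132 [0.55  0.443] [-0.928  1.023  0.002]
```

```bash
python3 -m inch '[{"claw":27,"tx":0,"ty":0.04,"tz":-0.015,"wx":0,"wy":0,"wz":0},{"claw":27,"tx":-0.004,"ty":0.072,"tz":-0.015,"wx":0,"wy":0,"wz":0},{"claw":27,"tx":-0.02,"ty":0.181,"tz":-0.015,"wx":0,"wy":0,"wz":0},{"claw":27,"tx":-0.047,"ty":0.288,"tz":-0.015,"wx":0,"wy":0,"wz":0},{"claw":27,"tx":-0.085,"ty":0.391,"tz":-0.015,"wx":0,"wy":0,"wz":0},{"claw":27,"tx":-0.133,"ty":0.49,"tz":-0.015,"wx":0,"wy":0,"wz":0},{"claw":27,"tx":-0.192,"ty":0.584,"tz":-0.015,"wx":0,"wy":0,"wz":0},{"claw":27,"tx":-0.26,"ty":0.67,"tz":-0.015,"wx":0,"wy":0,"wz":0},{"claw":27,"tx":-0.26,"ty":0.67,"tz":-0.015,"wx":0,"wy":0,"wz":0}]'
python3 -c "
from h import *
h=np.array([.7615,.2085]);T=toolT();g=T[:2,3];print(T[:3,3],np.linalg.norm(g-h))"
```

```text
t: 3.2
ee_pos: [0.4459, 0.2444, 0.3241]
tcp_rot: [0.001, -0.304, 0.953, 0.001]
force: [-1.4, 2.0, -3.0]
grip_width: 0.0272
grasp_force: 32.4
[0.44592955 0.24436558 0.32406678] 0.3176020324613098
```

```bash
python3 -m inch '[{"claw":27,"tx":-0.077,"ty":0.08,"tz":0,"wx":0,"wy":0,"wz":0},{"claw":27,"tx":-0.162,"ty":0.15,"tz":0,"wx":0,"wy":0,"wz":0},{"claw":27,"tx":-0.253,"ty":0.212,"tz":0,"wx":0,"wy":0,"wz":0},{"claw":27,"tx":-0.253,"ty":0.212,"tz":0,"wx":0,"wy":0,"wz":0}]'
python3 -m inch '[{"claw":27,"tx":-0.05,"ty":0.026,"tz":0,"wx":0,"wy":0,"wz":0},{"claw":27,"tx":-0.098,"ty":0.051,"tz":0,"wx":0,"wy":0,"wz":0},{"claw":27,"tx":-0.098,"ty":0.051,"tz":0,"wx":0,"wy":0,"wz":0}]'
```

```text
t: 3.6
ee_pos: [0.4726, 0.3393, 0.3241]
tcp_rot: [0.001, -0.303, 0.953, 0.001]
force: [-0.7, 1.8, -2.1]
grip_width: 0.0273
grasp_force: 32.2
t: 3.9
ee_pos: [0.4871, 0.3669, 0.3241]
tcp_rot: [0.001, -0.302, 0.953, 0.001]
force: [-2.4, 2.4, -2.2]
grip_width: 0.0271
grasp_force: 32.3
```

```bash
python3 -m inch '[{"claw":27,"tx":-0.05,"ty":0.021,"tz":0,"wx":0,"wy":0,"wz":0},{"claw":27,"tx":-0.102,"ty":0.041,"tz":0,"wx":0,"wy":0,"wz":0},{"claw":27,"tx":-0.102,"ty":0.041,"tz":0,"wx":0,"wy":0,"wz":0}]'
python3 -m inch '[{"claw":27,"tx":-0.053,"ty":0.016,"tz":0,"wx":0,"wy":0,"wz":0},{"claw":27,"tx":-0.107,"ty":0.03,"tz":0,"wx":0,"wy":0,"wz":0},{"claw":27,"tx":-0.107,"ty":0.03,"tz":0,"wx":0,"wy":0,"wz":0}]'
```

```text
t: 4.2
ee_pos: [0.505, 0.3944, 0.3241]
tcp_rot: [0.001, -0.303, 0.953, 0.001]
force: [-2.6, 3.0, -0.6]
grip_width: 0.0273
grasp_force: 32.3
t: 4.5
ee_pos: [0.5257, 0.4204, 0.3239]
tcp_rot: [0.0, -0.303, 0.953, 0.001]
force: [-2.7, 4.5, -2.0]
grip_width: 0.027
grasp_force: 32.4
```

```bash
python3 -m inch '[{"claw":27,"tx":-0.054,"ty":0.01,"tz":0,"wx":0,"wy":0,"wz":0},{"claw":27,"tx":-0.108,"ty":0.019,"tz":0,"wx":0,"wy":0,"wz":0},{"claw":27,"tx":-0.108,"ty":0.019,"tz":0,"wx":0,"wy":0,"wz":0}]'
python3 -m inch '[{"claw":27,"tx":-0.054,"ty":0.005,"tz":0,"wx":0,"wy":0,"wz":0},{"claw":27,"tx":-0.108,"ty":0.007,"tz":0,"wx":0,"wy":0,"wz":0},{"claw":27,"tx":-0.108,"ty":0.007,"tz":0,"wx":0,"wy":0,"wz":0}]'
python3 -c "
from h import *
h=np.array([.7615,.2085]);T=toolT();g=T[:2,3];print(sensors.observe()['joint_pos'].round(2),np.degrees(np.arctan2(*(g-h)[::-1])))
p,d,m,E=shot('top');save('top1',p)"
```

```text
t: 4.8
ee_pos: [0.5498, 0.4426, 0.3235]
tcp_rot: [0.0, -0.302, 0.953, 0.0]
force: [0.1, -0.1, -0.4]
grip_width: 0.0269
grasp_force: 0.0
t: 5.1
ee_pos: [0.5751, 0.4628, 0.3228]
tcp_rot: [0.0, -0.302, 0.953, -0.0]
force: [0.7, 0.7, -0.7]
grip_width: 0.0268
grasp_force: 0.0
[ 0.63  0.72  0.52 -0.    1.9  -1.56] 126.24064132072415
```

View pics/top1.png

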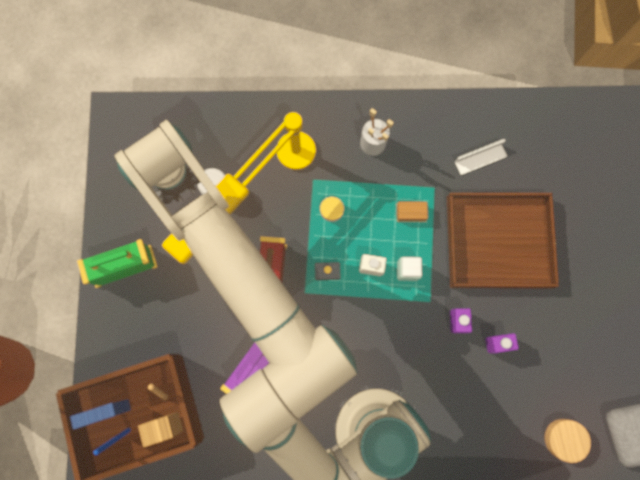

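The top view shows the lamp swung off the mat, with its head from (230,190) to (178,248). The grip has come off the knob, so I'll raise the tool and measure the lamp's angle.

```bash
python3 -m inch '[{"claw":85,"tx":0,"ty":0,"tz":0,"wx":0,"wy":0,"wz":0},{"claw":85,"tx":0,"ty":0,"tz":-0.25,"wx":0,"wy":0,"wz":0},{"claw":85,"tx":0,"ty":0,"tz":-0.25,"wx":0,"wy":0,"wz":0},{"claw":85,"tx":0.2,"ty":-0.9,"tz":-0.25,"wx":0,"wy":0,"wz":0},{"claw":85,"tx":0.2,"ty":-0.9,"tz":-0.25,"wx":0,"wy":0,"wz":0},{"claw":85,"tx":0.2,"ty":-0.9,"tz":-0.25,"wx":0,"wy":0,"wz":0},{"claw":85,"tx":0.2,"ty":-0.9,"tz":-0.25,"wx":0,"wy":0,"wz":0},{"claw":85,"tx":0.2,"ty":-0.9,"tz":-0.25,"wx":0,"wy":0,"wz":0},{"claw":85,"tx":0.2,"ty":-0.9,"tz":-0.25,"wx":0,"wy":0,"wz":0}]'
python3 - <<'E'
from h import *
p,d,m,E=shot('top');save('top2',p);W=cloud(d,m,E);hsv=cv2.cvtColor(p,cv2.COLOR_RGB2HSV)
ye=(hsv[...,1]>170)&(abs(hsv[...,0].astype(int)-25)<6)
M=np.zeros((480,640),bool);M[150:290,150:270]=1;A=M&(W[...,2]>.22)&(W[...,2]<.25)&ye
r=cv2.minAreaRect((W[A][:,:2]*1000).astype(np.float32));print(r)
A=M&(W[...,2]>.26)&(W[...,2]<.31);print("knob",A.sum(),W[A].mean(0),cv2.minAreaRect((W[A][:,:2]*1000).astype(np.float32)))
k=W[A].mean(0)[:2]-[.7615,.2085];print(np.hypot(*k),np.degrees(np.arctan2(k[1],k[0])))
E
```

```text
t: 6.05
ee_pos: [0.6812, 0.2035, 0.3994]
tcp_rot: [0.001, -0.3, 0.954, -0.0]
force: [0.1, 0.5, 0.1]
grip_width: 0.0847
grasp_force: 0.0
((559.0651245117188, 388.50787353515625), (75.32559967041016, 337.3114929199219), 48.79749298095703)
knob 142 [0.52108584 0.4203711  0.28174664] ((522.7774658203125, 421.16229248046875), (26.650400161743164, 27.296710968017578), 72.04279327392578)
0.3204502016677216 138.61106397989414
```

View pics/top2.png

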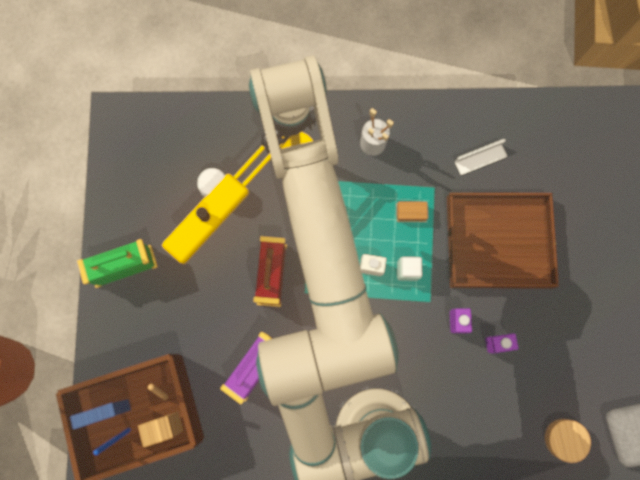

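```bash
python3 -c "
from h import *
go(.488,.383,.345,np.radians(135));go(.488,.383,.265,np.radians(135))"
```

```text
t [ 0.186  0.869 -0.002] w [-0.001  0.    -0.086] dist 0.266 yaw 135.0 rows 6 j6 -1.94
t [0.186 0.869 0.265] w [-0.001  0.    -0.086] dist 0.278 yaw 135.0 rows 6 j6 -1.94
```

```bash
python3 -m inch '[{"claw":0,"tx":0.186,"ty":0.869,"tz":0,"wx":0,"wy":0,"wz":-0.086},{"claw":0,"tx":0.186,"ty":0.869,"tz":0,"wx":0,"wy":0,"wz":-0.086},{"claw":0,"tx":0.186,"ty":0.869,"tz":0,"wx":0,"wy":0,"wz":-0.086},{"claw":0,"tx":0.186,"ty":0.869,"tz":0,"wx":0,"wy":0,"wz":-0.086},{"claw":0,"tx":0.186,"ty":0.869,"tz":0,"wx":0,"wy":0,"wz":-0.086},{"claw":0,"tx":0.186,"ty":0.869,"tz":0,"wx":0,"wy":0,"wz":-0.086},{"claw":0,"tx":0.186,"ty":0.869,"tz":0.265,"wx":0,"wy":0,"wz":-0.086},{"claw":0,"tx":0.186,"ty":0.869,"tz":0.265,"wx":0,"wy":0,"wz":-0.086},{"claw":0,"tx":0.186,"ty":0.869,"tz":0.265,"wx":0,"wy":0,"wz":-0.086}]'
python3 -m inch '[{"claw":0,"tx":-0.04,"ty":0,"tz":0,"wx":0,"wy":0,"wz":0},{"claw":0,"tx":-0.08,"ty":0,"tz":0,"wx":0,"wy":0,"wz":0},{"claw":0,"tx":-0.08,"ty":0,"tz":0,"wx":0,"wy":0,"wz":0}]'
python3 -m inch '[{"claw":0,"tx":-0.02,"ty":0,"tz":0,"wx":0,"wy":0,"wz":0},{"claw":0,"tx":-0.02,"ty":0,"tz":0,"wx":0,"wy":0,"wz":0}]'
```

```text
t: 7.0
ee_pos: [0.4838, 0.388, 0.3135]
tcp_rot: [-0.004, -0.387, 0.922, -0.001]
force: [0.0, -0.5, -0.0]
grip_width: 0.0003
grasp_force: 0.0
t: 7.3
ee_pos: [0.5016, 0.4049, 0.3214]
tcp_rot: [-0.001, -0.386, 0.923, -0.001]
force: [-8.8, -8.5, 1.4]
grip_width: -0.0002
grasp_force: 6.1
t: 7.5
ee_pos: [0.5025, 0.4058, 0.3215]
tcp_rot: [-0.009, -0.385, 0.923, -0.004]
force: [-37.4, -35.4, 8.8]
grip_width: -0.0
grasp_force: 25.7
```

The lamp won't move under about 50 N, so it is on its stop. I'll back off, rise and take a clear picture of the mat.

```bash
python3 -m inch '[{"claw":85,"tx":0.1,"ty":0,"tz":0,"wx":0,"wy":0,"wz":0},{"claw":85,"tx":0.15,"ty":-0.05,"tz":-0.15,"wx":0,"wy":0,"wz":0.05},{"claw":85,"tx":0.25,"ty":-0.2,"tz":-0.3,"wx":0,"wy":0,"wz":0.1},{"claw":85,"tx":0.9,"ty":-0.9,"tz":-0.2,"wx":0,"wy":0,"wz":0.7},{"claw":85,"tx":0.9,"ty":-0.9,"tz":-0.2,"wx":0,"wy":0,"wz":0.7},{"claw":85,"tx":0.9,"ty":-0.9,"tz":-0.2,"wx":0,"wy":0,"wz":0.7},{"claw":85,"tx":0.9,"ty":-0.9,"tz":-0.2,"wx":0,"wy":0,"wz":0.7},{"claw":85,"tx":0.9,"ty":-0.9,"tz":-0.2,"wx":0,"wy":0,"wz":0.7},{"claw":85,"tx":0.9,"ty":-0.9,"tz":-0.2,"wx":0,"wy":0,"wz":0.7},{"claw":85,"tx":0.9,"ty":-0.9,"tz":-0.2,"wx":0,"wy":0,"wz":0.7},{"claw":85,"tx":0.9,"ty":-0.9,"tz":-0.2,"wx":0,"wy":0,"wz":0.7}]'
python3 -c "
from h import *
go(.58,-.108,.12,np.radians(-1))"
```

```text
t: 8.6
ee_pos: [0.509, 0.0263, 0.3815]
tcp_rot: [0.002, 0.308, 0.951, 0.001]
force: [0.1, 0.2, -0.7]
grip_width: 0.085
grasp_force: 0.0
t [-0.452 -0.226  0.693] w [0.002 0.001 0.459] dist 0.257 yaw -1.0 rows 7 j6 -0.97
```

```bash
python3 -m inch '[{"claw":85,"tx":-0.452,"ty":-0.226,"tz":0.693,"wx":0,"wy":0,"wz":0.459},{"claw":85,"tx":-0.452,"ty":-0.226,"tz":0.693,"wx":0,"wy":0,"wz":0.459},{"claw":85,"tx":-0.452,"ty":-0.226,"tz":0.693,"wx":0,"wy":0,"wz":0.459},{"claw":85,"tx":-0.452,"ty":-0.226,"tz":0.693,"wx":0,"wy":0,"wz":0.459},{"claw":85,"tx":-0.452,"ty":-0.226,"tz":0.693,"wx":0,"wy":0,"wz":0.459},{"claw":85,"tx":-0.452,"ty":-0.226,"tz":0.693,"wx":0,"wy":0,"wz":0.459},{"claw":85,"tx":-0.452,"ty":-0.226,"tz":0.693,"wx":0,"wy":0,"wz":0.459},{"claw":85,"tx":-0.452,"ty":-0.226,"tz":0.693,"wx":0,"wy":0,"wz":0.459}]'
python3 - <<'E'
from h import *
p,d,m,E=shot("wrist");save("w0",p);W=cloud(d,m,E)
M=(W[...,2]>.025)&(W[...,2]<.045)&(abs(W[...,0]-.58)<.07)&(abs(W[...,1]+.108)<.07)
print(M.sum(),cv2.minAreaRect((W[M][:,:2]*1000).astype(np.float32)),np.median(W[M][:,2]))
go(.58,-.108,.022,np.radians(-1))
E
```

```text
t: 9.4
ee_pos: [0.5815, -0.1059, 0.1728]
tcp_rot: [0.001, 0.71, 0.704, 0.001]
force: [0.6, -0.2, 0.6]
grip_width: 0.0848
grasp_force: 0.0
8291 ((579.6176147460938, -109.9952392578125), (79.92236328125, 50.22404479980469), 89.2904281616211) 0.03892197930989366
t [-0.008 -0.006  0.323] w [0.002 0.    0.006] dist 0.097 yaw -1.0 rows 2 j6 -0.24
```

```bash
python3 -m inch '[{"claw":85,"tx":-0.004,"ty":-0.006,"tz":0.31,"wx":0,"wy":0,"wz":0.006},{"claw":85,"tx":-0.004,"ty":-0.006,"tz":0.31,"wx":0,"wy":0,"wz":0.006},{"claw":85,"tx":-0.004,"ty":-0.006,"tz":0.31,"wx":0,"wy":0,"wz":0.006},{"claw":49,"tx":-0.004,"ty":-0.006,"tz":0.31,"wx":0,"wy":0,"wz":0.006},{"claw":49,"tx":-0.004,"ty":-0.006,"tz":0.31,"wx":0,"wy":0,"wz":0.006},{"claw":49,"tx":-0.004,"ty":-0.006,"tz":0.31,"wx":0,"wy":0,"wz":0.006},{"claw":49,"tx":-0.004,"ty":-0.006,"tz":0.31,"wx":0,"wy":0,"wz":0.006}]'
python3 -m inch '[{"claw":48,"tx":0,"ty":0,"tz":0,"wx":0,"wy":0,"wz":0},{"claw":48,"tx":0,"ty":0,"tz":0,"wx":0,"wy":0,"wz":0}]'
python3 -m inch '[{"claw":46,"tx":0,"ty":0,"tz":0,"wx":0,"wy":0,"wz":0},{"claw":46,"tx":0,"ty":0,"tz":0,"wx":0,"wy":0,"wz":0}]'
python3 -c "
from h import *
go(.555,-.38,.15,0);go(.555,-.38,.035,0)"
```

```text
t: 10.15
ee_pos: [0.5809, -0.1065, 0.0816]
tcp_rot: [0.003, 0.714, 0.701, 0.002]
force: [0.2, -0.5, 7.3]
grip_width: 0.0494
grasp_force: 29.6
t: 10.35
ee_pos: [0.5809, -0.1065, 0.0817]
tcp_rot: [0.003, 0.714, 0.701, 0.002]
force: [0.5, 0.5, 7.7]
grip_width: 0.0492
grasp_force: 58.9
t: 10.55
ee_pos: [0.5809, -0.1065, 0.0817]
tcp_rot: [0.003, 0.714, 0.701, 0.002]
force: [-1.0, 0.7, 7.6]
grip_width: 0.0494
grasp_force: 60.5
t [-0.914 -0.067 -0.407] w [ 0.003  0.001 -0.009] dist 0.301 yaw 0.0 rows 7 j6 -0.23
t [-0.913 -0.069 -0.024] w [ 0.003  0.001 -0.009] dist 0.275 yaw 0.0 rows 6 j6 -0.23
```

```bash
python3 -m inch '[{"claw":46,"tx":0,"ty":0,"tz":-0.16,"wx":0,"wy":0,"wz":0},{"claw":46,"tx":-0.05,"ty":0,"tz":-0.32,"wx":0,"wy":0,"wz":0},{"claw":46,"tx":-0.913,"ty":-0.068,"tz":-0.407,"wx":0,"wy":0,"wz":-0.01},{"claw":46,"tx":-0.913,"ty":-0.068,"tz":-0.407,"wx":0,"wy":0,"wz":-0.01},{"claw":46,"tx":-0.913,"ty":-0.068,"tz":-0.407,"wx":0,"wy":0,"wz":-0.01},{"claw":46,"tx":-0.913,"ty":-0.068,"tz":-0.407,"wx":0,"wy":0,"wz":-0.01},{"claw":46,"tx":-0.913,"ty":-0.068,"tz":-0.407,"wx":0,"wy":0,"wz":-0.01},{"claw":46,"tx":-0.913,"ty":-0.068,"tz":-0.407,"wx":0,"wy":0,"wz":-0.01},{"claw":46,"tx":-0.913,"ty":-0.068,"tz":-0.407,"wx":0,"wy":0,"wz":-0.01}]'
python3 - <<'E'
from h import *
go(.555,-.38,.035,0)
p,d,m,E=shot("top");save("top3",p);W=cloud(d,m,E)
def box(n,uv,r,lo,hi):
    M=np.zeros((480,640),bool);M[uv[1]-r:uv[1]+r,uv[0]-r:uv[0]+r]=1
    M&=(W[...,2]>lo)&(W[...,2]<hi); Q=W[M]
    (c,s,a)=cv2.minAreaRect((Q[:,:2]*1000).astype(np.float32)); print(n,M.sum(),np.round(c),np.round(s),round(a,1),"z",np.percentile(Q[:,2],[5,50,95]).round(3))
box("pot",(332,208),20,.025,.045);box("weight",(327,270),20,.02,.04)
box("tin",(372,264),18,.06,.09);box("jar",(412,267),18,.07,.095);box("casehandle",(270,270),38,.125,.16)
E
```

```text
t: 11.45
ee_pos: [0.553, -0.3816, 0.2011]
tcp_rot: [0.001, 0.707, 0.707, 0.0]
force: [-0.6, 0.2, -1.1]
grip_width: 0.0494
grasp_force: 42.1
t [0.006 0.006 0.374] w [ 0.001  0.001 -0.   ] dist 0.112 yaw 0.0 rows 3 j6 -0.66
pot 393 [589. 111.] [60. 63.] 89.4 z [0.033 0.039 0.044]
weight 370 [419. 125.] [46. 68.] 1.5 z [0.026 0.033 0.039]
tin 354 [431.   6.] [61. 41.] 80.3 z [0.07  0.078 0.087]
jar 391 [420. -92.] [51. 52.] 89.7 z [0.075 0.083 0.089]
casehandle 233 [413. 276.] [ 15. 101.] 85.0 z [0.135 0.142 0.148]
```

View pics/top3.png

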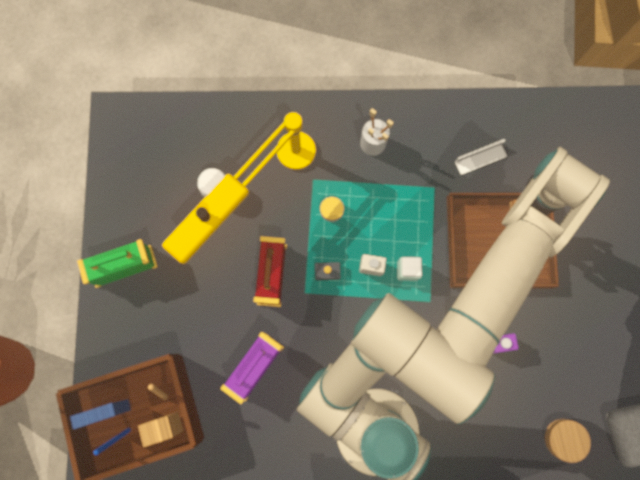

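The view is clear: pot (332,208), weight (327,270), tin (373,265), jar (410,268), and the lamp parked. Now I'll place the block.

```bash
python3 -m inch '[{"claw":46,"tx":0.006,"ty":0.006,"tz":0.15,"wx":0,"wy":0,"wz":0},{"claw":46,"tx":0.006,"ty":0.006,"tz":0.3,"wx":0,"wy":0,"wz":0},{"claw":46,"tx":0.006,"ty":0.006,"tz":0.37,"wx":0,"wy":0,"wz":0},{"claw":46,"tx":0.006,"ty":0.006,"tz":0.37,"wx":0,"wy":0,"wz":0},{"claw":64,"tx":0.006,"ty":0.006,"tz":0.37,"wx":0,"wy":0,"wz":0},{"claw":64,"tx":0.006,"ty":0.006,"tz":0.37,"wx":0,"wy":0,"wz":0},{"claw":64,"tx":0.006,"ty":0.006,"tz":0.21,"wx":0,"wy":0,"wz":0},{"claw":70,"tx":0.006,"ty":0.006,"tz":0.05,"wx":0,"wy":0,"wz":0},{"claw":70,"tx":0.006,"ty":0.006,"tz":0.05,"wx":0,"wy":0,"wz":0}]'
python3 -c "
from h import *
go(.589,.111,.14,0)"
```

```text
t: 12.4
ee_pos: [0.5579, -0.3788, 0.1954]
tcp_rot: [0.008, 0.706, 0.708, 0.001]
force: [0.6, -0.5, 1.0]
grip_width: 0.0704
grasp_force: 0.0
t [ 1.632  0.109 -0.01 ] w [0.006 0.005 0.001] dist 0.491 yaw 0.0 rows 10 j6 -0.65
```

```bash
python3 -m inch '[{"claw":85,"tx":0.8,"ty":0.05,"tz":-0.05,"wx":0,"wy":0,"wz":0},{"claw":85,"tx":0.8,"ty":0.05,"tz":-0.05,"wx":0,"wy":0,"wz":0},{"claw":85,"tx":0.8,"ty":0.05,"tz":-0.05,"wx":0,"wy":0,"wz":0},{"claw":85,"tx":0.8,"ty":0.05,"tz":-0.05,"wx":0,"wy":0,"wz":0},{"claw":85,"tx":0.8,"ty":0.05,"tz":-0.05,"wx":0,"wy":0,"wz":0}]'
python3 -m inch '[{"claw":85,"tx":0.832,"ty":0.059,"tz":0.1,"wx":0,"wy":0,"wz":0},{"claw":85,"tx":0.832,"ty":0.059,"tz":0.1,"wx":0,"wy":0,"wz":0},{"claw":85,"tx":0.832,"ty":0.059,"tz":0.1,"wx":0,"wy":0,"wz":0},{"claw":85,"tx":0.832,"ty":0.059,"tz":0.1,"wx":0,"wy":0,"wz":0},{"claw":85,"tx":0.832,"ty":0.059,"tz":0.1,"wx":0,"wy":0,"wz":0},{"claw":85,"tx":0.832,"ty":0.059,"tz":0.1,"wx":0,"wy":0,"wz":0},{"claw":85,"tx":0.832,"ty":0.059,"tz":0.1,"wx":0,"wy":0,"wz":0}]'
cat >> h.py <<'E'
def wfind(x,y,lo,hi,r=.07):
    p,d,m,E=shot("wrist");W=cloud(d,m,E);M=(W[...,2]>lo)&(W[...,2]<hi)&(abs(W[...,0]-x)<r)&(abs(W[...,1]-y)<r)
    print(M.sum(),cv2.minAreaRect((W[M][:,:2]*1000).astype(np.float32)),np.median(W[M][:,2]).round(4)); return p
E
python3 -c "
from h import *
wfind(.589,.111,.03,.05)
go(.589,.111,.025,0)"
```

```text
t: 12.9
ee_pos: [0.5698, -0.1346, 0.2008]
tcp_rot: [0.001, 0.706, 0.708, 0.001]
force: [0.2, -0.2, -0.2]
grip_width: 0.0848
grasp_force: 0.0
t: 13.6
ee_pos: [0.5867, 0.1134, 0.1701]
tcp_rot: [0.0, 0.705, 0.709, 0.0]
force: [-0.2, 0.3, 0.1]
grip_width: 0.085
grasp_force: 0.0
6895 ((587.1307373046875, 109.88814544677734), (62.86396408081055, 63.24726486206055), 17.583362579345703) 0.04
t [-0.004  0.007  0.304] w [0.    0.    0.002] dist 0.091 yaw 0.0 rows 2 j6 0.12
```

```bash
python3 -m inch '[{"claw":85,"tx":-0.009,"ty":0.003,"tz":0.16,"wx":0,"wy":0,"wz":0},{"claw":85,"tx":-0.009,"ty":0.003,"tz":0.3,"wx":0,"wy":0,"wz":0},{"claw":85,"tx":-0.009,"ty":0.003,"tz":0.3,"wx":0,"wy":0,"wz":0},{"claw":62,"tx":-0.009,"ty":0.003,"tz":0.3,"wx":0,"wy":0,"wz":0},{"claw":62,"tx":-0.009,"ty":0.003,"tz":0.3,"wx":0,"wy":0,"wz":0},{"claw":62,"tx":-0.009,"ty":0.003,"tz":0.3,"wx":0,"wy":0,"wz":0},{"claw":61,"tx":-0.009,"ty":0.003,"tz":0.1,"wx":0,"wy":0,"wz":0},{"claw":61,"tx":-0.009,"ty":0.003,"tz":-0.06,"wx":0,"wy":0,"wz":0},{"claw":61,"tx":-0.009,"ty":0.003,"tz":-0.06,"wx":0,"wy":0,"wz":0}]'
python3 -c "
from h import *
go(.557,-.26,.14,0)"
```

```text
t: 14.55
ee_pos: [0.5905, 0.1095, 0.1974]
tcp_rot: [0.005, 0.706, 0.708, 0.006]
force: [1.0, 0.7, -1.1]
grip_width: 0.0622
grasp_force: 64.9
t [-1.232 -0.115  0.007] w [ 0.007 -0.001  0.001] dist 0.371 yaw 0.0 rows 8 j6 0.12
```

```bash
python3 -m inch '[{"claw":61,"tx":-0.9,"ty":-0.08,"tz":0,"wx":0,"wy":0,"wz":0},{"claw":61,"tx":-0.9,"ty":-0.08,"tz":0,"wx":0,"wy":0,"wz":0},{"claw":61,"tx":-0.9,"ty":-0.08,"tz":0,"wx":0,"wy":0,"wz":0},{"claw":61,"tx":-0.9,"ty":-0.08,"tz":0,"wx":0,"wy":0,"wz":0},{"claw":61,"tx":-0.9,"ty":-0.08,"tz":0,"wx":0,"wy":0,"wz":0},{"claw":61,"tx":-0.9,"ty":-0.08,"tz":0,"wx":0,"wy":0,"wz":0}]'
python3 -m inch '[{"claw":61,"tx":-0.332,"ty":-0.035,"tz":0,"wx":0,"wy":0,"wz":0},{"claw":61,"tx":-0.332,"ty":-0.035,"tz":0,"wx":0,"wy":0,"wz":0},{"claw":61,"tx":-0.332,"ty":-0.035,"tz":0,"wx":0,"wy":0,"wz":0}]'
python3 -c "
from h import *
go(.557,-.26,.033,0)"
```

```text
t: 15.15
ee_pos: [0.5637, -0.1649, 0.1887]
tcp_rot: [0.001, 0.708, 0.707, -0.0]
force: [0.4, 0.4, -2.4]
grip_width: 0.0616
grasp_force: 64.9
t: 15.45
ee_pos: [0.5527, -0.2661, 0.1885]
tcp_rot: [0.001, 0.709, 0.706, -0.001]
force: [-0.6, 0.5, -0.2]
grip_width: 0.0615
grasp_force: 64.9
t [0.021 0.014 0.338] w [ 0.001  0.001 -0.002] dist 0.102 yaw 0.0 rows 3 j6 -0.5
```

```bash
python3 -m inch '[{"claw":61,"tx":0.018,"ty":0.012,"tz":0.15,"wx":0,"wy":0,"wz":0},{"claw":61,"tx":0.018,"ty":0.012,"tz":0.28,"wx":0,"wy":0,"wz":0},{"claw":61,"tx":0.018,"ty":0.012,"tz":0.335,"wx":0,"wy":0,"wz":0},{"claw":61,"tx":0.018,"ty":0.012,"tz":0.335,"wx":0,"wy":0,"wz":0},{"claw":75,"tx":0.018,"ty":0.012,"tz":0.335,"wx":0,"wy":0,"wz":0},{"claw":75,"tx":0.018,"ty":0.012,"tz":0.335,"wx":0,"wy":0,"wz":0},{"claw":75,"tx":0.018,"ty":0.012,"tz":0.2,"wx":0,"wy":0,"wz":0},{"claw":75,"tx":0.018,"ty":0.012,"tz":0.04,"wx":0,"wy":0,"wz":0},{"claw":75,"tx":0.5,"ty":-0.2,"tz":0,"wx":0,"wy":0,"wz":0},{"claw":75,"tx":0.8,"ty":-0.3,"tz":0,"wx":0,"wy":0,"wz":0},{"claw":75,"tx":0.8,"ty":-0.3,"tz":0,"wx":0,"wy":0,"wz":0},{"claw":75,"tx":0.8,"ty":-0.3,"tz":0,"wx":0,"wy":0,"wz":0}]'
python3 -c "
from h import *
go(.419,.125,.13,0)"
```

```text
t: 16.65
ee_pos: [0.4821, -0.0684, 0.1866]
tcp_rot: [0.001, 0.707, 0.708, 0.001]
force: [1.3, 0.4, -0.3]
grip_width: 0.0752
grasp_force: 0.0
t [ 0.645 -0.209  0.008] w [0.001 0.    0.001] dist 0.203 yaw 0.0 rows 5 j6 -0.22
```

```bash
python3 -m inch '[{"claw":80,"tx":0.645,"ty":-0.209,"tz":0.008,"wx":0,"wy":0,"wz":0},{"claw":80,"tx":0.645,"ty":-0.209,"tz":0.008,"wx":0,"wy":0,"wz":0},{"claw":80,"tx":0.645,"ty":-0.209,"tz":0.008,"wx":0,"wy":0,"wz":0},{"claw":80,"tx":0.645,"ty":-0.209,"tz":0.008,"wx":0,"wy":0,"wz":0},{"claw":80,"tx":0.645,"ty":-0.209,"tz":0.008,"wx":0,"wy":0,"wz":0},{"claw":80,"tx":0.645,"ty":-0.209,"tz":0.008,"wx":0,"wy":0,"wz":0}]'
python3 -c "
from h import *
wfind(.419,.125,.028,.04)
go(.419,.125,.025,0)"
```

```text
t: 17.25
ee_pos: [0.4196, 0.1245, 0.184]
tcp_rot: [0.001, 0.705, 0.709, 0.001]
force: [1.1, -0.6, 0.9]
grip_width: 0.0801
grasp_force: 0.0
4841 ((416.6736755371094, 124.40570068359375), (45.04762268066406, 67.72771453857422), 1.331203818321228) 0.034
t [ 0.005 -0.004  0.35 ] w [ 0.001 -0.     0.002] dist 0.105 yaw 0.0 rows 3 j6 0.2
```

```bash
python3 -m inch '[{"claw":80,"tx":0,"ty":-0.01,"tz":0.16,"wx":0,"wy":0,"wz":0.01},{"claw":80,"tx":0,"ty":-0.01,"tz":0.3,"wx":0,"wy":0,"wz":-0.01},{"claw":80,"tx":0,"ty":-0.01,"tz":0.348,"wx":0,"wy":0,"wz":-0.01},{"claw":80,"tx":0,"ty":-0.01,"tz":0.348,"wx":0,"wy":0,"wz":-0.01},{"claw":42,"tx":0,"ty":-0.01,"tz":0.348,"wx":0,"wy":0,"wz":-0.01},{"claw":42,"tx":0,"ty":-0.01,"tz":0.348,"wx":0,"wy":0,"wz":-0.01},{"claw":42,"tx":0,"ty":-0.01,"tz":0.348,"wx":0,"wy":0,"wz":-0.01},{"claw":42,"tx":0,"ty":-0.01,"tz":0.348,"wx":0,"wy":0,"wz":-0.01},{"claw":42,"tx":0,"ty":-0.01,"tz":0.2,"wx":0,"wy":0,"wz":-0.01},{"claw":42,"tx":0,"ty":-0.01,"tz":0,"wx":0,"wy":0,"wz":-0.01},{"claw":42,"tx":0,"ty":-0.01,"tz":-0.1,"wx":0,"wy":0,"wz":-0.01},{"claw":42,"tx":0,"ty":-0.01,"tz":-0.1,"wx":0,"wy":0,"wz":-0.01}]'
python3 -c "
from h import *
go(.435,-.425,.16,0)"
```

```text
t: 18.5
ee_pos: [0.4189, 0.1238, 0.2198]
tcp_rot: [0.003, 0.699, 0.715, 0.005]
force: [1.7, 0.6, -3.5]
grip_width: 0.0437
grasp_force: 64.8
t [-1.83   0.011  0.015] w [ 0.006 -0.001  0.011] dist 0.549 yaw 0.0 rows 11 j6 0.18
```

```bash
python3 -m inch '[{"claw":42,"tx":-0.93,"ty":0.02,"tz":0,"wx":0,"wy":0,"wz":0.01},{"claw":42,"tx":-0.93,"ty":0.02,"tz":0,"wx":0,"wy":0,"wz":0.01},{"claw":42,"tx":-0.93,"ty":0.02,"tz":0,"wx":0,"wy":0,"wz":0.01},{"claw":42,"tx":-0.93,"ty":0.02,"tz":0,"wx":0,"wy":0,"wz":0.01},{"claw":42,"tx":-0.93,"ty":0.02,"tz":0,"wx":0,"wy":0,"wz":0.01},{"claw":42,"tx":-0.93,"ty":0.02,"tz":0,"wx":0,"wy":0,"wz":0.01}]'
python3 -m inch '[{"claw":42,"tx":-0.9,"ty":0,"tz":0,"wx":0,"wy":0,"wz":0},{"claw":42,"tx":-0.9,"ty":0,"tz":0,"wx":0,"wy":0,"wz":0},{"claw":42,"tx":-0.9,"ty":0,"tz":0,"wx":0,"wy":0,"wz":0},{"claw":42,"tx":-0.9,"ty":0,"tz":0,"wx":0,"wy":0,"wz":0},{"claw":42,"tx":-0.9,"ty":0,"tz":0,"wx":0,"wy":0,"wz":0},{"claw":42,"tx":-0.9,"ty":0,"tz":0,"wx":0,"wy":0,"wz":0},{"claw":42,"tx":-0.9,"ty":0,"tz":0,"wx":0,"wy":0,"wz":0}]'
python3 -c "
from h import *
go(.435,-.43,.033,0)
p,d,m,E=shot('top');W=cloud(d,m,E);M=(W[...,2]>.015)&(W[...,2]<.3)&(abs(W[...,0]-.497)<.115)&(abs(W[...,1]+.342)<.125)
save('top4',p)"
```

```text
t: 19.1
ee_pos: [0.4282, -0.1583, 0.2119]
tcp_rot: [-0.001, 0.707, 0.707, -0.001]
force: [0.9, 0.6, -4.4]
grip_width: 0.0442
grasp_force: 64.5
t: 19.8
ee_pos: [0.4284, -0.4277, 0.2106]
tcp_rot: [-0.002, 0.708, 0.707, -0.0]
force: [-1.1, 1.2, -3.9]
grip_width: 0.0437
grasp_force: 64.6
t [-0.009  0.023  0.412] w [-0.001 -0.001 -0.001] dist 0.124 yaw 0.0 rows 3 j6 -0.84
```

```bash
python3 -m inch '[{"claw":42,"tx":-0.009,"ty":0.023,"tz":0.16,"wx":0,"wy":0,"wz":0},{"claw":42,"tx":-0.009,"ty":0.023,"tz":0.31,"wx":0,"wy":0,"wz":0},{"claw":42,"tx":-0.009,"ty":0.023,"tz":0.405,"wx":0,"wy":0,"wz":0},{"claw":42,"tx":-0.009,"ty":0.023,"tz":0.41,"wx":0,"wy":0,"wz":0},{"claw":58,"tx":-0.009,"ty":0.023,"tz":0.41,"wx":0,"wy":0,"wz":0},{"claw":58,"tx":-0.009,"ty":0.023,"tz":0.41,"wx":0,"wy":0,"wz":0},{"claw":58,"tx":-0.009,"ty":0.023,"tz":0.28,"wx":0,"wy":0,"wz":0},{"claw":58,"tx":-0.009,"ty":0.023,"tz":0.12,"wx":0,"wy":0,"wz":0},{"claw":70,"tx":0.3,"ty":0,"tz":0,"wx":0,"wy":0,"wz":0},{"claw":70,"tx":0.7,"ty":0,"tz":0,"wx":0,"wy":0,"wz":0},{"claw":70,"tx":0.7,"ty":0,"tz":0,"wx":0,"wy":0,"wz":0}]'
python3 -c "
from h import *
go(.431,.006,.17,np.radians(-9.7))
p,d,m,E=shot('top');save('top4',p)"
```

```text
t: 20.95
ee_pos: [0.431, -0.2809, 0.2088]
tcp_rot: [0.002, 0.707, 0.708, 0.001]
force: [1.1, 1.1, -0.2]
grip_width: 0.07
grasp_force: 0.0
t [ 0.956  0.002 -0.053] w [0.002 0.001 0.081] dist 0.287 yaw -9.7 rows 6 j6 -0.65
```

View pics/top4.png

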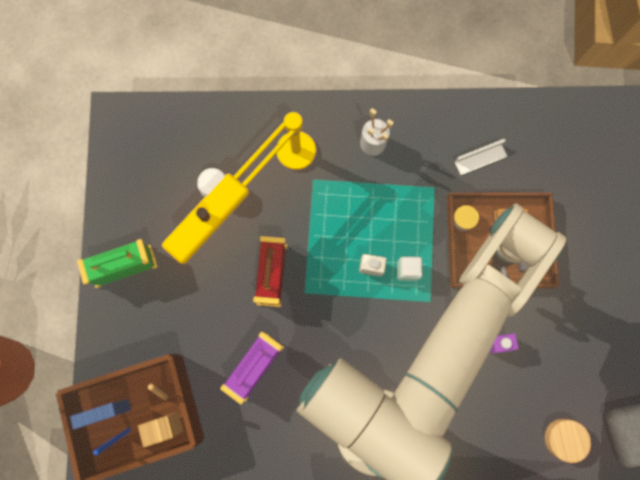

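The pot (466,217) is in the tray and the mat holds only the tin (373,265) and jar (410,268). The tin is next.

```bash
python3 -m inch '[{"claw":80,"tx":0.956,"ty":0.002,"tz":-0.04,"wx":0,"wy":0,"wz":0.081},{"claw":80,"tx":0.956,"ty":0.002,"tz":-0.04,"wx":0,"wy":0,"wz":0.081},{"claw":80,"tx":0.956,"ty":0.002,"tz":-0.04,"wx":0,"wy":0,"wz":0.081},{"claw":80,"tx":0.956,"ty":0.002,"tz":-0.04,"wx":0,"wy":0,"wz":0.081},{"claw":80,"tx":0.956,"ty":0.002,"tz":-0.04,"wx":0,"wy":0,"wz":0.081},{"claw":80,"tx":0.956,"ty":0.002,"tz":-0.04,"wx":0,"wy":0,"wz":0.081},{"claw":80,"tx":0.956,"ty":0.002,"tz":-0.04,"wx":0,"wy":0,"wz":0.081}]'
python3 -c "
from h import *
wfind(.431,.006,.073,.083,.05)
go(.431,.006,.055,np.radians(-9.7))"
```

```text
t: 21.7
ee_pos: [0.4309, 0.0085, 0.2201]
tcp_rot: [0.001, 0.762, 0.648, 0.002]
force: [0.1, -0.4, -0.2]
grip_width: 0.0799
grasp_force: 0.0
3599 ((428.6632995605469, 4.312652587890625), (59.96697235107422, 40.08821487426758), 79.75504302978516) 0.078
t [-0.002 -0.001  0.369] w [ 0.002 -0.     0.003] dist 0.111 yaw -9.7 rows 3 j6 0.09
```

```bash
python3 -m inch '[{"claw":80,"tx":-0.007,"ty":-0.008,"tz":0.16,"wx":0,"wy":0,"wz":0.003},{"claw":80,"tx":-0.007,"ty":-0.008,"tz":0.3,"wx":0,"wy":0,"wz":0.003},{"claw":80,"tx":-0.007,"ty":-0.008,"tz":0.37,"wx":0,"wy":0,"wz":0.003},{"claw":80,"tx":-0.007,"ty":-0.008,"tz":0.37,"wx":0,"wy":0,"wz":0.003},{"claw":38,"tx":-0.007,"ty":-0.008,"tz":0.37,"wx":0,"wy":0,"wz":0.003},{"claw":38,"tx":-0.007,"ty":-0.008,"tz":0.37,"wx":0,"wy":0,"wz":0.003},{"claw":38,"tx":-0.007,"ty":-0.008,"tz":0.37,"wx":0,"wy":0,"wz":0.003},{"claw":38,"tx":-0.007,"ty":-0.008,"tz":0.37,"wx":0,"wy":0,"wz":0.003},{"claw":38,"tx":-0.007,"ty":-0.008,"tz":0.25,"wx":0,"wy":0,"wz":0.003},{"claw":38,"tx":-0.007,"ty":-0.008,"tz":0.1,"wx":0,"wy":0,"wz":0.003},{"claw":38,"tx":-0.007,"ty":-0.008,"tz":-0.06,"wx":0,"wy":0,"wz":0.003},{"claw":38,"tx":-0.007,"ty":-0.008,"tz":-0.06,"wx":0,"wy":0,"wz":0.003}]'
python3 -c "
from h import *
go(.437,-.34,.19,0)"
```

```text
t: 22.95
ee_pos: [0.4304, 0.0028, 0.2438]
tcp_rot: [0.005, 0.766, 0.643, 0.005]
force: [0.8, -0.6, -1.9]
grip_width: 0.0392
grasp_force: 61.0
t [-1.122e+00  2.190e-01  1.000e-03] w [ 0.007 -0.    -0.083] dist 0.343 yaw 0.0 rows 7 j6 0.09
```

```bash
python3 -m inch '[{"claw":38,"tx":-0.95,"ty":0.186,"tz":0,"wx":0,"wy":0,"wz":-0.083},{"claw":38,"tx":-0.95,"ty":0.186,"tz":0,"wx":0,"wy":0,"wz":-0.083},{"claw":38,"tx":-0.95,"ty":0.186,"tz":0,"wx":0,"wy":0,"wz":-0.083},{"claw":38,"tx":-0.95,"ty":0.186,"tz":0,"wx":0,"wy":0,"wz":-0.083},{"claw":38,"tx":-0.95,"ty":0.186,"tz":0,"wx":0,"wy":0,"wz":-0.083},{"claw":38,"tx":-0.95,"ty":0.186,"tz":0,"wx":0,"wy":0,"wz":-0.083},{"claw":38,"tx":-0.95,"ty":0.186,"tz":0,"wx":0,"wy":0,"wz":-0.083}]'
python3 -c "
from h import *
go(.437,-.34,.062,0)"
```

```text
t: 23.65
ee_pos: [0.4327, -0.292, 0.235]
tcp_rot: [-0.0, 0.709, 0.705, -0.001]
force: [0.1, 0.1, -0.9]
grip_width: 0.0392
grasp_force: 61.0
t [-0.16   0.016  0.397] w [-0.001  0.    -0.003] dist 0.128 yaw 0.0 rows 3 j6 -0.66
```

```bash
python3 -m inch '[{"claw":38,"tx":-0.155,"ty":0.014,"tz":0,"wx":0,"wy":0,"wz":0},{"claw":38,"tx":-0.155,"ty":0.014,"tz":0.15,"wx":0,"wy":0,"wz":0},{"claw":38,"tx":-0.155,"ty":0.014,"tz":0.3,"wx":0,"wy":0,"wz":0},{"claw":38,"tx":-0.155,"ty":0.014,"tz":0.38,"wx":0,"wy":0,"wz":0},{"claw":38,"tx":-0.155,"ty":0.014,"tz":0.392,"wx":0,"wy":0,"wz":0},{"claw":38,"tx":-0.155,"ty":0.014,"tz":0.392,"wx":0,"wy":0,"wz":0}]'
python3 -m inch '[{"claw":56,"tx":0,"ty":0,"tz":0,"wx":0,"wy":0,"wz":0},{"claw":56,"tx":0,"ty":0,"tz":0,"wx":0,"wy":0,"wz":0},{"claw":56,"tx":0,"ty":0,"tz":-0.16,"wx":0,"wy":0,"wz":0},{"claw":56,"tx":0,"ty":0,"tz":-0.32,"wx":0,"wy":0,"wz":0},{"claw":70,"tx":0.3,"ty":-0.03,"tz":-0.4,"wx":0,"wy":0,"wz":0},{"claw":80,"tx":0.7,"ty":-0.03,"tz":-0.4,"wx":0,"wy":0,"wz":0},{"claw":80,"tx":0.7,"ty":-0.03,"tz":-0.4,"wx":0,"wy":0,"wz":0},{"claw":80,"tx":0.7,"ty":-0.03,"tz":-0.4,"wx":0,"wy":0,"wz":0},{"claw":80,"tx":0.7,"ty":-0.03,"tz":-0.4,"wx":0,"wy":0,"wz":0}]'
python3 -c "
from h import *
wfind(.42,-.092,.077,.09,.05)
go(.42,-.092,.17,0)"
```

```text
t: 24.25
ee_pos: [0.438, -0.3335, 0.1183]
tcp_rot: [-0.0, 0.707, 0.707, 0.0]
force: [-0.2, 0.1, -2.1]
grip_width: 0.0393
grasp_force: 61.1
t: 25.15
ee_pos: [0.429, -0.1204, 0.2404]
tcp_rot: [0.001, 0.706, 0.708, 0.001]
force: [0.6, -0.4, 0.7]
grip_width: 0.0802
grasp_force: 0.0
4747 ((418.5143127441406, -94.77994537353516), (50.55165100097656, 50.08815002441406), 88.51421356201172) 0.0839
t [ 0.096 -0.031  0.054] w [0.002 0.    0.002] dist 0.034 yaw 0.0 rows 1 j6 -0.36
```

```bash
python3 -m inch '[{"claw":85,"tx":0.088,"ty":-0.035,"tz":0,"wx":0,"wy":0,"wz":0.012},{"claw":85,"tx":0.088,"ty":-0.035,"tz":0.15,"wx":0,"wy":0,"wz":0.012},{"claw":85,"tx":0.088,"ty":-0.035,"tz":0.3,"wx":0,"wy":0,"wz":0.012},{"claw":85,"tx":0.088,"ty":-0.035,"tz":0.44,"wx":0,"wy":0,"wz":0.012},{"claw":85,"tx":0.088,"ty":-0.035,"tz":0.47,"wx":0,"wy":0,"wz":0.012},{"claw":70,"tx":0.088,"ty":-0.035,"tz":0.47,"wx":0,"wy":0,"wz":0.012},{"claw":60,"tx":0.088,"ty":-0.035,"tz":0.47,"wx":0,"wy":0,"wz":0.012},{"claw":58,"tx":0.088,"ty":-0.035,"tz":0.47,"wx":0,"wy":0,"wz":0.012},{"claw":56,"tx":0.088,"ty":-0.035,"tz":0.47,"wx":0,"wy":0,"wz":0.012},{"claw":55.5,"tx":0.088,"ty":-0.035,"tz":0.47,"wx":0,"wy":0,"wz":0.012},{"claw":55.5,"tx":0.088,"ty":-0.035,"tz":0.47,"wx":0,"wy":0,"wz":0.012}]'
python3 -c "
from h import *
go(.4185,-.0945,.044,0)"
```

```text
t: 26.3
ee_pos: [0.4196, -0.0979, 0.0995]
tcp_rot: [0.002, 0.716, 0.698, 0.001]
force: [-0.8, -1.2, 5.5]
grip_width: 0.0558
grasp_force: 17.8
t [ 0.011 -0.004  0.005] w [ 0.002  0.001 -0.012] dist 0.004 yaw 0.0 rows 1 j6 -0.29
```

Contact is at 17.8 N. I'll tighten slightly and lift.

```bash
python3 -m inch '[{"claw":55.1,"tx":0,"ty":0,"tz":0,"wx":0,"wy":0,"wz":0},{"claw":55.1,"tx":0,"ty":0,"tz":0,"wx":0,"wy":0,"wz":0}]'
python3 -m inch '[{"claw":55.1,"tx":0,"ty":0,"tz":-0.05,"wx":0,"wy":0,"wz":0},{"claw":55.1,"tx":0,"ty":0,"tz":-0.15,"wx":0,"wy":0,"wz":0},{"claw":55.1,"tx":0,"ty":0,"tz":-0.25,"wx":0,"wy":0,"wz":0},{"claw":55.1,"tx":0,"ty":0,"tz":-0.35,"wx":0,"wy":0,"wz":0},{"claw":55.1,"tx":0,"ty":0,"tz":-0.4,"wx":0,"wy":0,"wz":0},{"claw":55.1,"tx":0,"ty":0,"tz":-0.4,"wx":0,"wy":0,"wz":0}]'
python3 -c "
from h import *
go(.437,-.25,.165,0)"
```

```text
t: 26.5
ee_pos: [0.4196, -0.0979, 0.0995]
tcp_rot: [0.002, 0.716, 0.698, 0.001]
force: [-0.6, -0.8, 6.9]
grip_width: 0.0557
grasp_force: 31.8
t: 27.1
ee_pos: [0.4194, -0.0977, 0.2203]
tcp_rot: [0.003, 0.716, 0.698, 0.001]
force: [0.1, -0.0, -1.9]
grip_width: 0.0558
grasp_force: 32.8
t [-0.506  0.071  0.006] w [ 0.003  0.001 -0.012] dist 0.153 yaw 0.0 rows 4 j6 -0.29
```

```bash
python3 -m inch '[{"claw":55.1,"tx":-0.12,"ty":0.017,"tz":0,"wx":0,"wy":0,"wz":-0.01},{"claw":55.1,"tx":-0.24,"ty":0.035,"tz":0,"wx":0,"wy":0,"wz":-0.01},{"claw":55.1,"tx":-0.37,"ty":0.055,"tz":0,"wx":0,"wy":0,"wz":-0.01},{"claw":55.1,"tx":-0.506,"ty":0.071,"tz":0,"wx":0,"wy":0,"wz":-0.01},{"claw":55.1,"tx":-0.506,"ty":0.071,"tz":0,"wx":0,"wy":0,"wz":-0.01},{"claw":55.1,"tx":-0.506,"ty":0.071,"tz":0,"wx":0,"wy":0,"wz":-0.01}]'
python3 -c "
from h import *
go(.437,-.25,.052,0)"
```

```text
t: 27.7
ee_pos: [0.4354, -0.25, 0.2158]
tcp_rot: [-0.001, 0.709, 0.705, -0.0]
force: [-0.2, 0.0, -2.9]
grip_width: 0.0554
grasp_force: 32.8
t [-0.001  0.006  0.366] w [-0.001 -0.001 -0.003] dist 0.11 yaw 0.0 rows 3 j6 -0.59
```

```bash
python3 -m inch '[{"claw":55.1,"tx":0,"ty":0.005,"tz":0.14,"wx":0,"wy":0,"wz":0},{"claw":55.1,"tx":0,"ty":0.005,"tz":0.26,"wx":0,"wy":0,"wz":0},{"claw":55.1,"tx":0,"ty":0.005,"tz":0.33,"wx":0,"wy":0,"wz":0},{"claw":55.1,"tx":0,"ty":0.005,"tz":0.362,"wx":0,"wy":0,"wz":0},{"claw":55.1,"tx":0,"ty":0.005,"tz":0.362,"wx":0,"wy":0,"wz":0},{"claw":55.1,"tx":0,"ty":0.005,"tz":0.362,"wx":0,"wy":0,"wz":0}]'
```

```text
t: 28.3
ee_pos: [0.4378, -0.2491, 0.1095]
tcp_rot: [0.0, 0.708, 0.706, 0.0]
force: [1.0, 0.1, -3.0]
grip_width: 0.0556
grasp_force: 32.8
```

```bash
python3 -m inch '[{"claw":55.1,"tx":0,"ty":0,"tz":0.011,"wx":0,"wy":0,"wz":0},{"claw":55.1,"tx":0,"ty":0,"tz":0.011,"wx":0,"wy":0,"wz":0},{"claw":72,"tx":0,"ty":0,"tz":0.011,"wx":0,"wy":0,"wz":0},{"claw":72,"tx":0,"ty":0,"tz":0.011,"wx":0,"wy":0,"wz":0},{"claw":72,"tx":0,"ty":0,"tz":-0.14,"wx":0,"wy":0,"wz":0},{"claw":72,"tx":0,"ty":0,"tz":-0.3,"wx":0,"wy":0,"wz":0},{"claw":72,"tx":0,"ty":0,"tz":-0.4,"wx":0,"wy":0,"wz":0},{"claw":72,"tx":0.9,"ty":0.1,"tz":-0.5,"wx":0,"wy":0,"wz":0},{"claw":72,"tx":0.9,"ty":0.1,"tz":-0.5,"wx":0,"wy":0,"wz":0},{"claw":72,"tx":0.9,"ty":0.1,"tz":-0.5,"wx":0,"wy":0,"wz":0},{"claw":72,"tx":0.9,"ty":0.1,"tz":-0.5,"wx":0,"wy":0,"wz":0},{"claw":72,"tx":0.9,"ty":0.1,"tz":-0.5,"wx":0,"wy":0,"wz":0}]'
python3 - <<'E'
from h import *
p,d,m,E=shot('top');W=cloud(d,m,E)
def box(n,x,y,lo,hi,r=.05):
    M=(W[...,2]>lo)&(W[...,2]<hi)&(abs(W[...,0]-x)<r)&(abs(W[...,1]-y)<r);Q=W[M]
    (c,s,a)=cv2.minAreaRect((Q[:,:2]*1000).astype(np.float32)); print(n,M.sum(),np.round(c),np.round(s),round(a,1),"z",np.percentile(Q[:,2],[5,50,95]).round(3))
box("jar",.437,-.25,.08,.1);box("tin",.437,-.34,.076,.09);box("weight",.437,-.43,.03,.05,.04);box("block",.555,-.38,.035,.055,.045);box("pot",.557,-.262,.035,.055,.04)
box("case h",.413,.276,.125,.16,.1)
cv2.imwrite("pics/c4.png",cv2.resize(p[170:310,230:570],None,fx=2.3,fy=2.3,interpolation=cv2.INTER_CUBIC)[...,::-1])
E
```

```text
t: 29.5
ee_pos: [0.4658, -0.001, 0.2572]
tcp_rot: [0.001, 0.709, 0.705, 0.001]
force: [0.7, -0.7, 0.2]
grip_width: 0.0721
grasp_force: 0.0
jar 369 [ 440. -259.] [82. 51.] 89.6 z [0.082 0.088 0.094]
tin 299 [ 440. -330.] [61. 40.] 89.5 z [0.077 0.082 0.089]
weight 367 [ 439. -424.] [67. 46.] 89.7 z [0.032 0.038 0.045]
block 545 [ 557. -376.] [51. 81.] 0.9 z [0.037 0.043 0.049]
pot 414 [ 560. -251.] [59. 64.] 90.0 z [0.038 0.044 0.05 ]
case h 231 [413. 276.] [ 14. 100.] 84.4 z [0.136 0.143 0.148]
```

View pics/c4.png

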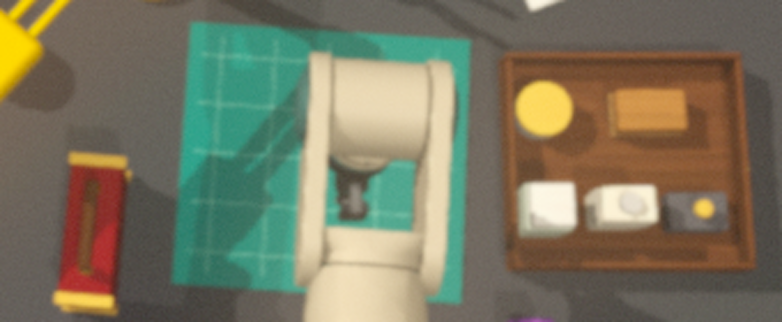

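All five items are on the tray floor and separate: pot at crop (543,108), block (648,110), jar (547,208), tin (622,207), weight (697,211). The case comes next.

```bash
python3 -c "
from h import *
go(.413,.276,.22,np.radians(84.5))"
```

```text
t [ 0.903 -0.176 -0.05 ] w [ 0.003 -0.    -0.703] dist 0.276 yaw 84.5 rows 10 j6 -0.07
```

```bash
python3 -m inch '[{"claw":60,"tx":0.903,"ty":-0.176,"tz":-0.05,"wx":0,"wy":0,"wz":-0.703},{"claw":60,"tx":0.903,"ty":-0.176,"tz":-0.05,"wx":0,"wy":0,"wz":-0.703},{"claw":60,"tx":0.903,"ty":-0.176,"tz":-0.05,"wx":0,"wy":0,"wz":-0.703},{"claw":60,"tx":0.903,"ty":-0.176,"tz":-0.05,"wx":0,"wy":0,"wz":-0.703},{"claw":60,"tx":0.903,"ty":-0.176,"tz":-0.05,"wx":0,"wy":0,"wz":-0.703},{"claw":60,"tx":0.903,"ty":-0.176,"tz":-0.05,"wx":0,"wy":0,"wz":-0.703},{"claw":60,"tx":0.903,"ty":-0.176,"tz":-0.05,"wx":0,"wy":0,"wz":-0.703},{"claw":60,"tx":0.903,"ty":-0.176,"tz":-0.05,"wx":0,"wy":0,"wz":-0.703},{"claw":60,"tx":0.903,"ty":-0.176,"tz":-0.05,"wx":0,"wy":0,"wz":-0.703},{"claw":60,"tx":0.903,"ty":-0.176,"tz":-0.05,"wx":0,"wy":0,"wz":-0.703},{"claw":60,"tx":0.903,"ty":-0.176,"tz":-0.05,"wx":0,"wy":0,"wz":-0.703}]'
python3 - <<'E'
from h import *
p=wfind(.413,.276,.13,.15,.08)
wfind(.413,.276,.09,.108,.12)
go(.412,.276,.135,np.radians(84.5))
s,d,m,E=shot("top");W=cloud(d,m,E)
k,D=K(m);hsv=cv2.cvtColor(s,cv2.COLOR_RGB2HSV);g=(abs(hsv[...,0].astype(int)-82)<10)&(hsv[...,1]>120);g[:170]=0;g[310:]=0;g[:,:295]=0;g[:,445:]=0
v,u=np.nonzero(g);P=plane(np.c_[u,v],.003,m,E);print("mat",cv2.minAreaRect((P[:,:2]*1000).astype(np.float32)))
E
```

```text
t: 30.65
ee_pos: [0.4144, 0.2682, 0.2717]
tcp_rot: [0.0, 0.051, 0.999, 0.0]
force: [0.0, -1.0, -0.3]
grip_width: 0.06
grasp_force: 0.0
3088 ((411.40478515625, 274.7088623046875), (13.970215797424316, 99.7837142944336), 84.5523681640625) 0.1428
13427 ((412.281982421875, 274.807373046875), (63.1689567565918, 170.48077392578125), 84.26470184326172) 0.1011
t [0.011 0.025 0.275] w [ 0.     0.    -0.005] dist 0.083 yaw 84.5 rows 2 j6 -0.97
mat ((508.51190185546875, 5.8458099365234375), (338.9468994140625, 320.428955078125), 85.50053405761719)
```

```bash
python3 -m inch '[{"claw":50,"tx":0.012,"ty":0.021,"tz":0.13,"wx":0,"wy":0,"wz":-0.005},{"claw":50,"tx":0.012,"ty":0.021,"tz":0.24,"wx":0,"wy":0,"wz":-0.005},{"claw":50,"tx":0.012,"ty":0.021,"tz":0.275,"wx":0,"wy":0,"wz":-0.005},{"claw":30,"tx":0.012,"ty":0.021,"tz":0.275,"wx":0,"wy":0,"wz":-0.005},{"claw":20,"tx":0.012,"ty":0.021,"tz":0.275,"wx":0,"wy":0,"wz":-0.005},{"claw":16,"tx":0.012,"ty":0.021,"tz":0.275,"wx":0,"wy":0,"wz":-0.005},{"claw":14.5,"tx":0.012,"ty":0.021,"tz":0.275,"wx":0,"wy":0,"wz":-0.005},{"claw":13.5,"tx":0.012,"ty":0.021,"tz":0.275,"wx":0,"wy":0,"wz":-0.005},{"claw":13.5,"tx":0.012,"ty":0.021,"tz":0.275,"wx":0,"wy":0,"wz":-0.005}]'
```

```text
t: 31.7
ee_pos: [0.412, 0.2749, 0.1904]
tcp_rot: [0.001, 0.046, 0.999, 0.0]
force: [-0.7, -3.1, 6.5]
grip_width: 0.0137
grasp_force: 12.9
```

```bash
python3 -m inch '[{"claw":13,"tx":0,"ty":0,"tz":0,"wx":0,"wy":0,"wz":0},{"claw":13,"tx":0,"ty":0,"tz":0,"wx":0,"wy":0,"wz":0}]'
python3 -m inch '[{"claw":13,"tx":0,"ty":0,"tz":-0.03,"wx":0,"wy":0,"wz":0},{"claw":13,"tx":0,"ty":0,"tz":-0.08,"wx":0,"wy":0,"wz":0},{"claw":13,"tx":0,"ty":0,"tz":-0.12,"wx":0,"wy":0,"wz":0},{"claw":13,"tx":0,"ty":0,"tz":-0.12,"wx":0,"wy":0,"wz":0},{"claw":13,"tx":0,"ty":0,"tz":-0.12,"wx":0,"wy":0,"wz":0}]'
python3 -c "
from h import *
go(.507,.005,.175,np.radians(-4))"
```

```text
t: 31.9
ee_pos: [0.412, 0.2748, 0.1904]
tcp_rot: [0.001, 0.046, 0.999, 0.0]
force: [-0.9, -2.4, 6.1]
grip_width: 0.0135
grasp_force: 25.1
t: 32.4
ee_pos: [0.4112, 0.2748, 0.2243]
tcp_rot: [-0.0, 0.046, 0.999, -0.0]
force: [0.0, 1.2, -7.7]
grip_width: 0.0135
grasp_force: 24.3
t [-0.401 -0.866 -0.016] w [-0.    -0.     0.739] dist 0.286 yaw -4.0 rows 11 j6 -0.96
```

```bash
python3 -m inch '[{"claw":12.8,"tx":-0.01,"ty":-0.03,"tz":-0.02,"wx":0,"wy":0,"wz":0.03},{"claw":12.8,"tx":-0.05,"ty":-0.1,"tz":-0.02,"wx":0,"wy":0,"wz":0.09},{"claw":12.8,"tx":-0.1,"ty":-0.2,"tz":-0.02,"wx":0,"wy":0,"wz":0.16},{"claw":12.8,"tx":-0.14,"ty":-0.3,"tz":-0.02,"wx":0,"wy":0,"wz":0.23},{"claw":12.8,"tx":-0.19,"ty":-0.4,"tz":-0.02,"wx":0,"wy":0,"wz":0.3},{"claw":12.8,"tx":-0.23,"ty":-0.5,"tz":-0.02,"wx":0,"wy":0,"wz":0.37},{"claw":12.8,"tx":-0.28,"ty":-0.6,"tz":-0.02,"wx":0,"wy":0,"wz":0.44},{"claw":12.8,"tx":-0.32,"ty":-0.7,"tz":-0.02,"wx":0,"wy":0,"wz":0.51},{"claw":12.8,"tx":-0.36,"ty":-0.78,"tz":-0.02,"wx":0,"wy":0,"wz":0.58},{"claw":12.8,"tx":-0.39,"ty":-0.84,"tz":-0.02,"wx":0,"wy":0,"wz":0.65},{"claw":12.8,"tx":-0.401,"ty":-0.866,"tz":-0.02,"wx":0,"wy":0,"wz":0.7},{"claw":12.8,"tx":-0.401,"ty":-0.866,"tz":-0.02,"wx":0,"wy":0,"wz":0.739}]'
python3 - <<'E'
from h import *
go(.507,.005,.138,np.radians(-4))
p,d,m,E=shot("scene");save("s2",p)
wfind(.507,.005,.12,.165,.12);wfind(.507,.005,.165,.19,.08)
E
```

```text
t: 33.6
ee_pos: [0.5071, 0.0037, 0.2294]
tcp_rot: [-0.001, 0.733, 0.68, -0.001]
force: [-0.6, 2.5, -7.7]
grip_width: 0.0134
grasp_force: 29.1
t [ 0.004 -0.     0.125] w [-0.001  0.    -0.003] dist 0.037 yaw -4.0 rows 1 j6 0.01
18390 ((506.7725830078125, 5.870735168457031), (166.28079223632812, 63.08362579345703), 85.49693298339844) 0.1396
8508 ((507.5015563964844, 8.051902770996094), (39.18270492553711, 93.881591796875), 11.540778160095215) 0.1816
```

View pics/s2.png

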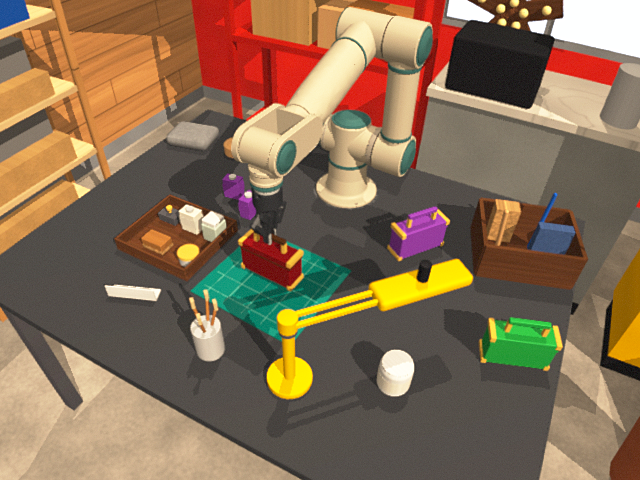

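The case (272,258) hangs level over the mat centre and is aligned, and the lamp is still parked. Lowering it now.

```bash
python3 -m inch '[{"claw":12.8,"tx":0.003,"ty":0,"tz":0.04,"wx":0,"wy":0,"wz":0},{"claw":12.8,"tx":0.003,"ty":0,"tz":0.08,"wx":0,"wy":0,"wz":0},{"claw":12.8,"tx":0.003,"ty":0,"tz":0.105,"wx":0,"wy":0,"wz":0},{"claw":12.8,"tx":0.003,"ty":0,"tz":0.115,"wx":0,"wy":0,"wz":0},{"claw":12.8,"tx":0.003,"ty":0,"tz":0.115,"wx":0,"wy":0,"wz":0}]'
```

```text
t: 34.25
ee_pos: [0.507, 0.006, 0.1954]
tcp_rot: [-0.001, 0.731, 0.682, -0.0]
force: [0.7, -0.4, -5.9]
grip_width: 0.0137
grasp_force: 29.1
```

```bash
python3 -m inch '[{"claw":12.8,"tx":0,"ty":0,"tz":0.008,"wx":0,"wy":0,"wz":0},{"claw":12.8,"tx":0,"ty":0,"tz":0.01,"wx":0,"wy":0,"wz":0},{"claw":12.8,"tx":0,"ty":0,"tz":0.01,"wx":0,"wy":0,"wz":0}]'
```

```text
t: 34.55
ee_pos: [0.5076, 0.0059, 0.1939]
tcp_rot: [0.0, 0.731, 0.682, 0.0]
force: [0.5, -0.0, -5.5]
grip_width: 0.0134
grasp_force: 29.4
```

```bash
python3 -m inch '[{"claw":12.8,"tx":0,"ty":0,"tz":0.01,"wx":0,"wy":0,"wz":0},{"claw":12.8,"tx":0,"ty":0,"tz":0.01,"wx":0,"wy":0,"wz":0}]'
python3 -m inch '[{"claw":16,"tx":0,"ty":0,"tz":0,"wx":0,"wy":0,"wz":0},{"claw":30,"tx":0,"ty":0,"tz":0,"wx":0,"wy":0,"wz":0},{"claw":50,"tx":0,"ty":0,"tz":0,"wx":0,"wy":0,"wz":0},{"claw":50,"tx":0,"ty":0,"tz":0,"wx":0,"wy":0,"wz":0},{"claw":50,"tx":0,"ty":0,"tz":-0.1,"wx":0,"wy":0,"wz":0},{"claw":50,"tx":0,"ty":0,"tz":-0.25,"wx":0,"wy":0,"wz":0},{"claw":50,"tx":0,"ty":0,"tz":-0.4,"wx":0,"wy":0,"wz":0},{"claw":50,"tx":0,"ty":0,"tz":-0.4,"wx":0,"wy":0,"wz":0}]'
python3 - <<'E'
from h import *
wfind(.507,.005,.135,.16,.08);wfind(.507,.005,.09,.11,.12)
go(.521,.420,.36,np.radians(50));go(.521,.420,.265,np.radians(50))
E
```

```text
t: 34.75
ee_pos: [0.5084, 0.0057, 0.1935]
tcp_rot: [0.002, 0.731, 0.682, 0.002]
force: [-4.0, -0.4, 9.1]
grip_width: 0.0133
grasp_force: 31.3
t: 35.55
ee_pos: [0.5087, 0.0059, 0.3177]
tcp_rot: [0.004, 0.731, 0.682, 0.004]
force: [0.6, 0.1, 1.6]
grip_width: 0.0503
grasp_force: 0.0
2175 ((507.7795715332031, 6.153209686279297), (99.48442840576172, 13.757034301757812), 86.2117691040039) 0.1458
10341 ((507.9555969238281, 5.398796081542969), (171.45401000976562, 63.0391960144043), 85.89039611816406) 0.1042
t [ 1.38  -0.05  -0.343] w [ 0.001  0.    -0.45 ] dist 0.427 yaw 50.0 rows 9 j6 0.01
t [ 1.38  -0.051 -0.026] w [ 0.001  0.    -0.45 ] dist 0.414 yaw 50.0 rows 9 j6 0.01
```

```bash
python3 -m inch '[{"claw":65,"tx":0.2,"ty":0,"tz":-0.3,"wx":0,"wy":0,"wz":-0.07},{"claw":65,"tx":0.7,"ty":-0.02,"tz":-0.343,"wx":0,"wy":0,"wz":-0.45},{"claw":65,"tx":0.7,"ty":-0.02,"tz":-0.343,"wx":0,"wy":0,"wz":-0.45},{"claw":65,"tx":0.7,"ty":-0.02,"tz":-0.343,"wx":0,"wy":0,"wz":-0.45},{"claw":65,"tx":0.7,"ty":-0.02,"tz":-0.343,"wx":0,"wy":0,"wz":-0.45},{"claw":65,"tx":0.7,"ty":-0.02,"tz":-0.343,"wx":0,"wy":0,"wz":-0.45},{"claw":65,"tx":0.7,"ty":-0.02,"tz":-0.343,"wx":0,"wy":0,"wz":-0.45}]'
python3 -c "
from h import *
go(.521,.420,.36,np.radians(88))"
```

```text
t: 36.35
ee_pos: [0.5157, 0.2174, 0.4111]
tcp_rot: [-0.001, 0.338, 0.941, -0.001]
force: [-0.3, -0.0, 0.5]
grip_width: 0.0649
grasp_force: 0.0
t [ 0.417  0.532 -0.011] w [-0.001 -0.001 -0.313] dist 0.203 yaw 88.0 rows 5 j6 -0.55
```

```bash
python3 -m inch '[{"claw":65,"tx":0.417,"ty":0.532,"tz":0,"wx":0,"wy":0,"wz":-0.313},{"claw":65,"tx":0.417,"ty":0.532,"tz":0,"wx":0,"wy":0,"wz":-0.313},{"claw":65,"tx":0.417,"ty":0.532,"tz":0,"wx":0,"wy":0,"wz":-0.313},{"claw":65,"tx":0.417,"ty":0.532,"tz":0,"wx":0,"wy":0,"wz":-0.313},{"claw":65,"tx":0.417,"ty":0.532,"tz":0,"wx":0,"wy":0,"wz":-0.313},{"claw":65,"tx":0.417,"ty":0.532,"tz":0,"wx":0,"wy":0,"wz":-0.313}]'
python3 -c "
from h import *
wfind(.521,.42,.27,.3,.05)
go(.521,.420,.265,np.radians(88))"
```

```text
t: 36.95
ee_pos: [0.5224, 0.4203, 0.409]
tcp_rot: [-0.002, 0.02, 1.0, -0.002]
force: [0.4, -0.7, 0.2]
grip_width: 0.0648
grasp_force: 0.0
1569 ((521.6062622070312, 418.7724609375), (26.868244171142578, 27.221181869506836), 26.190000534057617) 0.2857
t [0.004 0.004 0.305] w [-0.001 -0.001 -0.004] dist 0.092 yaw 88.0 rows 2 j6 -0.91
```

```bash
python3 -m inch '[{"claw":60,"tx":0.002,"ty":-0.002,"tz":0.15,"wx":0,"wy":0,"wz":0},{"claw":60,"tx":0.002,"ty":-0.002,"tz":0.28,"wx":0,"wy":0,"wz":0},{"claw":60,"tx":0.002,"ty":-0.002,"tz":0.293,"wx":0,"wy":0,"wz":0},{"claw":26.5,"tx":0.002,"ty":-0.002,"tz":0.293,"wx":0,"wy":0,"wz":0},{"claw":26.5,"tx":0.002,"ty":-0.002,"tz":0.293,"wx":0,"wy":0,"wz":0},{"claw":26.5,"tx":0.002,"ty":-0.002,"tz":0.293,"wx":0,"wy":0,"wz":0},{"claw":26.5,"tx":0.002,"ty":-0.002,"tz":0.293,"wx":0,"wy":0,"wz":0}]'
python3 -c "
from h import *
h=np.array([.7615,.2085]);T=toolT();g=T[:2,3];r0=np.linalg.norm(g-h);a0=np.degrees(np.arctan2(*(g-h)[::-1]));print(r0,a0)
for a in np.arange(a0,222,5.35):
  r=np.radians(a);p=h+r0*np.array([np.cos(r),np.sin(r)]);d=T[:3,:3].T@np.r_[p-g,0]/.3;print(a.round(1),p.round(3),d.round(3))"
```

```text
t: 37.7
ee_pos: [0.5222, 0.418, 0.3294]
tcp_rot: [0.002, 0.021, 1.0, 0.002]
force: [-0.8, -0.1, 7.2]
grip_width: 0.0271
grasp_force: 29.1
0.31807396238396407 138.79438111318603
138.8 [0.522 0.418] [0. 0. 0.]
144.1 [0.504 0.395] [ 0.058 -0.08  -0.001]
149.5 [0.487 0.37 ] [ 0.109 -0.165 -0.001]
154.8 [0.474 0.344] [ 0.151 -0.254 -0.002]
160.2 [0.462 0.316] [ 0.185 -0.347 -0.002]
165.5 [0.453 0.288] [ 0.21  -0.443 -0.003]
170.9 [0.447 0.259] [ 0.226 -0.541 -0.003]
176.2 [0.444 0.229] [ 0.233 -0.639 -0.003]
181.6 [0.444 0.2  ] [ 0.231 -0.738 -0.004]
186.9 [0.446 0.17 ] [ 0.219 -0.837 -0.004]
192.3 [0.451 0.141] [ 0.199 -0.933 -0.004]
197.6 [0.458 0.112] [ 0.169 -1.028 -0.005]
203.0 [0.469 0.084] [ 0.131 -1.119 -0.005]
208.3 [0.482 0.057] [ 0.084 -1.206 -0.005]
213.7 [0.497 0.032] [ 0.03  -1.289 -0.005]
219.0 [0.514 0.008] [-0.032 -1.366 -0.005]
```

```bash
python3 -m inch '[{"claw":26.2,"tx":0.029,"ty":-0.04,"tz":-0.01,"wx":0,"wy":0,"wz":0},{"claw":26.2,"tx":0.058,"ty":-0.08,"tz":-0.01,"wx":0,"wy":0,"wz":0},{"claw":26.2,"tx":0.109,"ty":-0.165,"tz":-0.01,"wx":0,"wy":0,"wz":0},{"claw":26.2,"tx":0.151,"ty":-0.254,"tz":-0.01,"wx":0,"wy":0,"wz":0},{"claw":26.2,"tx":0.185,"ty":-0.347,"tz":-0.01,"wx":0,"wy":0,"wz":0},{"claw":26.2,"tx":0.21,"ty":-0.443,"tz":-0.01,"wx":0,"wy":0,"wz":0},{"claw":26.2,"tx":0.226,"ty":-0.541,"tz":-0.01,"wx":0,"wy":0,"wz":0},{"claw":26.2,"tx":0.233,"ty":-0.639,"tz":-0.01,"wx":0,"wy":0,"wz":0},{"claw":26.2,"tx":0.231,"ty":-0.738,"tz":-0.01,"wx":0,"wy":0,"wz":0},{"claw":26.2,"tx":0.219,"ty":-0.837,"tz":-0.01,"wx":0,"wy":0,"wz":0},{"claw":26.2,"tx":0.199,"ty":-0.933,"tz":-0.01,"wx":0,"wy":0,"wz":0}]'
```

```text
t: 38.8
ee_pos: [0.4499, 0.1404, 0.3295]
tcp_rot: [0.0, 0.02, 1.0, 0.001]
force: [1.9, 2.6, -2.7]
grip_width: 0.0274
grasp_force: 35.6
```

Good. Continuing from 192.3° to about 218.7°.

```bash
python3 -m inch '[{"claw":26.2,"tx":-0.03,"ty":-0.095,"tz":0,"wx":0,"wy":0,"wz":0},{"claw":26.2,"tx":-0.068,"ty":-0.186,"tz":0,"wx":0,"wy":0,"wz":0},{"claw":26.2,"tx":-0.115,"ty":-0.273,"tz":0,"wx":0,"wy":0,"wz":0},{"claw":26.2,"tx":-0.169,"ty":-0.356,"tz":0,"wx":0,"wy":0,"wz":0},{"claw":26.2,"tx":-0.2,"ty":-0.395,"tz":0,"wx":0,"wy":0,"wz":0},{"claw":26.2,"tx":-0.226,"ty":-0.427,"tz":0,"wx":0,"wy":0,"wz":0},{"claw":26.2,"tx":-0.228,"ty":-0.429,"tz":0,"wx":0,"wy":0,"wz":0},{"claw":26.2,"tx":-0.228,"ty":-0.429,"tz":0,"wx":0,"wy":0,"wz":0}]'
```

```text
t: 39.6
ee_pos: [0.5137, 0.0091, 0.3296]
tcp_rot: [0.001, 0.022, 1.0, -0.001]
force: [-1.8, -4.0, 4.9]
grip_width: 0.0265
grasp_force: 36.2
```

```bash
python3 -m inch '[{"claw":30,"tx":0,"ty":0,"tz":0,"wx":0,"wy":0,"wz":0},{"claw":50,"tx":0,"ty":0,"tz":0,"wx":0,"wy":0,"wz":0},{"claw":50,"tx":0,"ty":0,"tz":0,"wx":0,"wy":0,"wz":0},{"claw":50,"tx":0,"ty":0,"tz":-0.1,"wx":0,"wy":0,"wz":0},{"claw":50,"tx":0,"ty":0,"tz":-0.25,"wx":0,"wy":0,"wz":0},{"claw":50,"tx":0,"ty":0,"tz":-0.35,"wx":0,"wy":0,"wz":0},{"claw":50,"tx":0.3,"ty":-0.9,"tz":-0.35,"wx":0,"wy":0,"wz":0},{"claw":50,"tx":0.3,"ty":-0.9,"tz":-0.35,"wx":0,"wy":0,"wz":0},{"claw":50,"tx":0.3,"ty":-0.9,"tz":-0.35,"wx":0,"wy":0,"wz":0},{"claw":50,"tx":0.3,"ty":-0.9,"tz":-0.35,"wx":0,"wy":0,"wz":0},{"claw":50,"tx":0.3,"ty":-0.9,"tz":-0.35,"wx":0,"wy":0,"wz":0},{"claw":50,"tx":0.3,"ty":-0.9,"tz":-0.35,"wx":0,"wy":0,"wz":0}]'
python3 - <<'E'
from h import *
p,d,m,E=shot('top');W=cloud(d,m,E)
def box(n,x,y,lo,hi,r):
    M=(W[...,2]>lo)&(W[...,2]<hi)&(abs(W[...,0]-x)<r)&(abs(W[...,1]-y)<r);Q=W[M]
    print(n,M.sum(),cv2.minAreaRect((Q[:,:2]*1000).astype(np.float32)))
box("knob",.51,.005,.262,.3,.06);box("head",.51,.005,.22,.25,.12);box("case",.508,.005,.085,.11,.12)
s,*_=shot('scene');cv2.imwrite("pics/s3.png",np.vstack([s[150:400,100:500],p[120:330,200:600]])[...,::-1])
E
```

```text
t: 40.8
ee_pos: [0.4109, -0.2587, 0.4331]
tcp_rot: [-0.0, 0.022, 1.0, -0.0]
force: [1.3, 0.5, 0.4]
grip_width: 0.0502
grasp_force: 0.0
knob 132 ((511.7335510253906, 11.543136596679688), (25.630615234375, 26.807369232177734), 8.472871780395508)
head 2880 ((529.3287353515625, 23.496307373046875), (280.30322265625, 74.13914489746094), 38.565574645996094)
case 580 ((510.0556640625, 7.073341369628906), (170.13694763183594, 64.11625671386719), 86.095458984375)
```

View pics/s3.png

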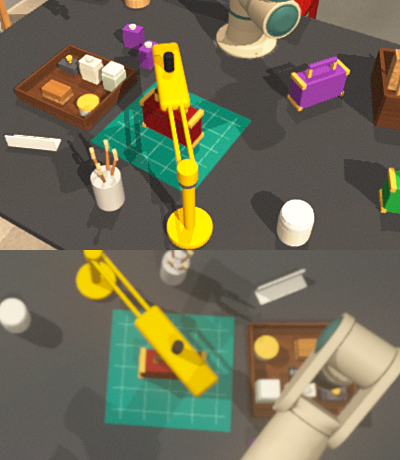

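The lamp head covers the case: the knob is about 5 mm from the case centre. The five items are in the tray and the bystanders look untouched, so I'm handing in.

```bash
python3 -c "
from rig import sign_off
print(sign_off())"
```

```text
the job is handed in; nothing more can be done
None
```

The job is handed in at about 41 s with every step carried out in order; the hand-in gave no verdict, but my last measurements had the five items on the tray floor, the case upright at the mat's centre and the lamp head about 5 mm off the case's centre.

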